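# Hang a sample-tube hanger on the bench rail

### The job

Take the hanger with the purple-capped tubes off its parking stand, thread it onto the open end of the aluminium rail, and slide it along, past the sprung roller catch, until it sits fully home against the blue dock with the orange plunger pushed right in. Feel your way gently, never ramming it or forcing it against the rail or dock, then let go; leave the red hanger, the bottle and the marker pen where they are.

Things in the scene. Friction and masses are not known exactly. Their poses are not given: they have to be found in the camera images.
- hanger_grip (a point): Middle of the purple grip fin of the hanger with purple-capped tubes. Fin: upright, 36 mm long (x, along the rail), 10 mm thick (y), 45 mm tall; this point is 17 mm below its top and 34 mm above the saddle plate's underside. z up. Hanger weighs about 0.2 kg (varies); both ends are alike, so it may enter the rail either way round.
- hanger_plate (a point): Centre of the underside of the purple hanger's white saddle plate (100 mm long in x, 49 wide, 6 thick). Below it walls and inturned lips form a C channel: 39 mm wide inside, 10 mm from plate down to lips, 21 mm gap between lips, lips 5 mm thick. Three tubes a side (95 mm wide over all) reach 75 mm below this point, caps to 2 mm above the plate's top.
- stand: Parking stand of the purple hanger: base 110 x 110 x 12 mm, origin under its centre; upright blade 90 mm long (x), 18 mm thick, top at 140 mm, that passes between the hanger's lips and carries its plate. Lift the hanger straight up at least 95 mm before moving it sideways.
- mouth (a point): Open end of the rail: tip of its top (running) surface, 140 mm above the table. x points along the rail, into it; y across; z up. The hanger's plate rides on the flange, lips under it (clearance 1.5 mm a side, 4 mm in height); a hanger riding on the rail has its fin point 34 mm above this level.
- rail: T-section aluminium rail 300 mm long with its dock; origin on the table right below the mouth, same axes. Flange 36 mm wide, 6 mm thick, tip half-round (18 mm radius); web below it 12 mm thick, starting 10 mm in. Base plate 90 mm wide, 8 mm thick, two posts 12 mm thick.
- dock_zone (a point): Point on the rail's running surface 170 mm from the mouth. The blue dock's stop face, against which the hanger's leading end comes to rest, lies here or up to 80 mm farther in: it is not measured, find it by feel or sight. Dock 40 mm wide, 36 mm high, with an arm 24 mm wide reaching 22 mm towards the mouth, 26 mm above the flange.
- front_ridge (a point): Top of one of the hanger's two steel cross ridges, 3 mm high, 8 mm from either end of its plate. About 12 mm before home the leading ridge meets the dock's black roller, sprung downwards under the arm; pushing under it takes about 3 to 6 N plus friction. The roller then drops behind the ridge and holds the hanger; the stop face is rigid.
- plunger (a joint): Orange plunger in the dock's stop face, pushed in by the hanger's leading end: 0 = sticking out 5 mm towards the mouth, 0.005 m = flush with the stop face (hanger fully home). Light spring, 0.4 to 1.4 N. An orange pin at the dock's back comes out as it is pushed.
- red_hanger_grip (a point): Middle of the fin of a like hanger with red caps and red fin, on a like stand; to be left alone.
- bottle_mid (a point): White bottle with blue cap, 56 mm across, 130 mm tall, standing beyond the rail; the point is at its middle.
- marker: Black marker pen lying on the table, 130 mm long (x), 12 mm thick; origin at the underside of its middle.

How it is judged:
By the outcome, as a careful person would: the job done as asked, in the order asked, and still so for the second after the job is handed in, with the robot touching nothing.
It also fails if it takes over 58 s, if anything falls off the work surface, if the arm or the gripper's body presses on something with over 40 N, if the wrist force passes 120 N, or if a joint passes its speed limit or range.

### The arm

A 6-joint arm with a two-finger parallel gripper is mounted at the origin on the work surface. World frame = base frame: x ahead of the robot, y to its left, z up, the work surface at z = 0. Lengths are in m, angles in degrees, forces in N, time in s.
With the tool pointing down it reaches from about 0.25 to 0.725 m from the base axis. Payload 9.7 kg.
Tool frame: the origin (TCP) lies at the very end of the fingers, on their centre line; the grasp point (between the pads) lies 19 mm behind it; z points along the fingers, y is the direction in which the jaws open and shut (so a half turn about z gives the same grasp; the last joint's range is limited). The gripper opens to 85 mm and grips with 20 to 120 N. Pads are 22 mm wide; open, the fingers measure 114 mm over their backs; the gripper's body (76 mm by 85 mm) begins 54 mm behind the grasp point. The pads swing forward as they close: fully open they stand 13 mm farther back than shut.
Start: joints at [-70.359, 4.979, 10.078, 95.1, 0, 90], TCP at [0.185, -0.518, 0.231] pointing down, gripper open.
Joint ranges: [-179.16, 179.16], [-48.56, 103.87], [-65.8, 70.77], [-126.05, 130.52], [-82.76, 87.17], [-180, 180]. Speed limits (degrees/s): [127.2, 127.2, 147.25, 180, 180, 180].

### API

Orientations are given as [roll, pitch, yaw] about the fixed x, y, z axes, in that order (R = Rz(yaw) Ry(pitch) Rx(roll)).
In Python, from workcell import bot gives the robot as it stands. The module is installed in compiled form; this text tells all that it offers.
- The arm moves only by the tool step_arm, never from a script. Its arguments are lists of equal length, an entry for each row: "dr": the turn, a rotation vector about the tool's x, y, z in rad, a list of three; "xyz": the shift along the tool's x, y, z in units of 40 mm (1.0 is 40 mm), a list of three; "gripper": the opening, from 0 (shut) to 1 (fully open). In form: {"dr": [[wx, wy, wz], ...], "xyz": [[x, y, z], ...], "gripper": [gripper, ...]}. A call has exactly 8 rows; each row is the pose to reach, as a shift and turn from the pose commanded when the call began, along the tool's axes at that moment; what a row does not reach only later rows make up. A row lasts 1/10 s, in which the tool goes at most 50 mm and 8.59 degrees, less where a joint would pass 70% of its speed; a pose out of reach is approached as far as the arm can. A call with a gripper value outside its range is refused whole. The fingers move at their own pace and stop on an object; "squeeze" is the grip in N (left out, the last holds). Time passes only in rows, so rows that repeat a pose let the fingers close, or fill a call up. It gives the time, the measured TCP pose, the force and the opening at its end, in the units of the state.
- bot.get_obs(): the state, without advancing time (a new reading comes with each control period).
- bot.camera(name): name is "scene" or "top"; returns a dict with "image" (400x640x3 uint8, red, green, blue), "camera_matrix" (3x3 intrinsics, pixels), "R" (3x3) and "t" (3): a world point X has camera coordinates R X + t. Camera axes: x right, y down, z forward; pixel columns grow to the right and rows downward; lengths in m; the calibration is good to about 2 mm. A picture is of the moment at which its call begins. There is no depth.
- bot.job_done(): hands the job in, once; it reports no verdict.
Trained networks look in a picture, given as the dict that the camera call returned (one of the last four; its "shot" number tells which), for a name from the list of things; names that differ only in an ending like _2 or _b are one class to them, and where a whole thing is asked for, a point or a joint stands for the part that bears it (a point fixed in the world has none). Each returns a list of dicts, best first, with "p" (0 to 1); they miss things now and then, are a little off and sometimes report something else, mostly with a low value. They report only what shows in the picture. A call takes as long as a camera call.
- bot.regions_of(picture, thing): "region" (400x640 bool, what is visible of it) and "box" ([centre column, centre row, width, height] in pixels, round what is visible of it).
The state is a dict: "time": time; "q": joint angles; "qd": joint speeds; "joint_efforts": joint torques, N m; "ee_pos": TCP position; "tcp_rot": TCP orientation; "wrist_force": force on the tool from outside, world axes, zero at the start; "torque": the same for the moment, N m; "opening": finger opening in m.
Only numpy, scipy, OpenCV 4.12 (cv2) and the standard library are available. Lean on these libraries where they do the work, as an engineer would, in place of code of your own. Each camera call takes 0.05 s, during which the arm holds its last target.

## Working session

There is one attempt and no reset: what is moved stays moved. The work goes in short steps, Python scripts to look and compute and a tool call to move; the robot and the scene stay as the last step left them, time stands still between calls to the robot, and variables do not carry over. Pictures are saved under pics/ and viewed, and the job is handed in when it is done.

Besides the shell and the picture viewer there is one more tool, called as name(argument=value, ...), one argument or row to a line, values as JSON. step_arm: Moves the arm, as the interface text tells. Its arguments: {"type":"object","properties":{"dr":{"type":"array"},"xyz":{"type":"array"},"gripper":{"type":"array"},"squeeze":{"type":"number"}},"required":["dr","xyz","gripper"]}

```bash
mkdir -p pics; cat > h.py <<'E'
import numpy as np, cv2
from workcell import bot
def save(pic,name,scale=1): cv2.imwrite('pics/'+name, cv2.cvtColor(pic['image'],cv2.COLOR_RGB2BGR))
def proj(pic,X):
    X=np.atleast_2d(X); c=X@np.array(pic['R']).T+np.array(pic['t']); u=c@np.array(pic['camera_matrix']).T
    return u[:,:2]/u[:,2:]
def ray(pic,uv):
    R=np.array(pic['R']);t=np.array(pic['t']);K=np.array(pic['camera_matrix'])
    o=-R.T@t; d=R.T@np.linalg.solve(K,[uv[0],uv[1],1.]); return o,d/np.linalg.norm(d)
def atz(pic,uv,z):
    o,d=ray(pic,uv); return o+d*(z-o[2])/d[2]
def tri(p1,a,p2,b):
    o1,d1=ray(p1,a);o2,d2=ray(p2,b)
    A=np.stack([d1,-d2],1); s=np.linalg.lstsq(A,o2-o1,rcond=None)[0]
    x=o1+s[0]*d1;y=o2+s[1]*d2; return (x+y)/2,np.linalg.norm(x-y)
E
python3 - <<'E'
from h import *
np.set_printoptions(precision=4,suppress=True)
s=bot.camera('scene');t=bot.camera('top')
import pickle; pickle.dump((s,t),open('p0.pkl','wb'))
save(s,'s0.png');save(t,'t0.png')
for p in (s,t):
    print(p['camera_matrix'],-np.array(p['R']).T@np.array(p['t']), np.array(p['R']))
    for n in ['hanger_grip','stand','rail','plunger','front_ridge','red_hanger_grip','bottle_mid','marker','dock_zone','mouth']:
        try: print(n,[(round(r['p'],2),np.round(r['box'],1).tolist()) for r in bot.regions_of(p,n)][:3])
        except Exception as e: print(n,e)
print(bot.get_obs())
E
```

```text
[[511.6593   0.     316.0741]
 [  0.     511.6593 202.6436]
 [  0.       0.       1.    ]] [ 1.63   -0.3044  0.9128] [[ 0.2459  0.969   0.0232]
 [ 0.5554 -0.1213 -0.8227]
 [-0.7944  0.2152 -0.5681]]
hanger_grip [(0.95, [202.1, 202.2, 48.0, 49.5])]
stand [(0.97, [203.2, 228.1, 36.8, 38.9])]
rail [(0.87, [360.2, 212.6, 108.5, 79.7])]
plunger []
front_ridge []
red_hanger_grip [(0.91, [239.2, 238.6, 46.9, 57.5])]
bottle_mid [(0.94, [343.0, 282.9, 28.4, 47.6])]
marker [(0.62, [420.1, 191.8, 9.7, 4.9])]
dock_zone []
mouth []
[[375.6762   0.     324.7555]
 [  0.     375.6762 197.0191]
 [  0.       0.       1.    ]] [0.4521 0.0223 1.0043] [[-0.0102 -0.9999 -0.0076]
 [-0.9911  0.0111 -0.1323]
 [ 0.1324  0.0062 -0.9912]]
hanger_grip [(0.79, [471.5, 251.9, 55.3, 46.9])]
stand []
rail [(0.76, [283.4, 221.4, 139.1, 56.7])]
plunger [(0.45, [450.6, 251.1, 37.3, 49.5])]
front_ridge [(0.84, [471.2, 251.3, 51.8, 52.6])]
red_hanger_grip [(0.63, [433.3, 178.3, 57.2, 50.4])]
bottle_mid [(0.61, [335.8, 123.6, 16.0, 26.8])]
marker [(0.72, [281.6, 220.8, 136.1, 56.0]), (0.51, [201.1, 300.6, 43.0, 32.1])]
dock_zone [(0.72, [281.2, 221.8, 137.4, 62.7])]
mouth [(0.96, [281.8, 219.3, 137.0, 57.8])]
{'time': 1.1, 'q': array([-70.3605,   4.9803,  10.0802,  95.1011,   0.0011,  89.9971]), 'qd': array([ 0.011 , -0.0052,  0.0249, -0.0136, -0.0157, -0.0969]), 'joint_efforts': array([  0.0013, -52.0106,  46.4864,   0.0016,   0.0001,   0.    ]), 'ee_pos': array([ 0.1849, -0.518 ,  0.2313]), 'tcp_rot': array([-179.9989,   -0.0011,   19.6424]), 'wrist_force': array([-0.0277,  0.1481,  0.3565]), 'torque': array([ 0.0169, -0.0888, -0.0223]), 'opening': 0.08573145968626479}
```

View pictures.

View pics/s0.png

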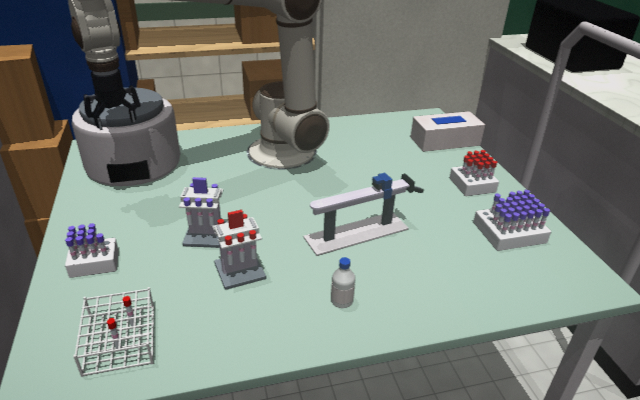

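View pics/t0.png

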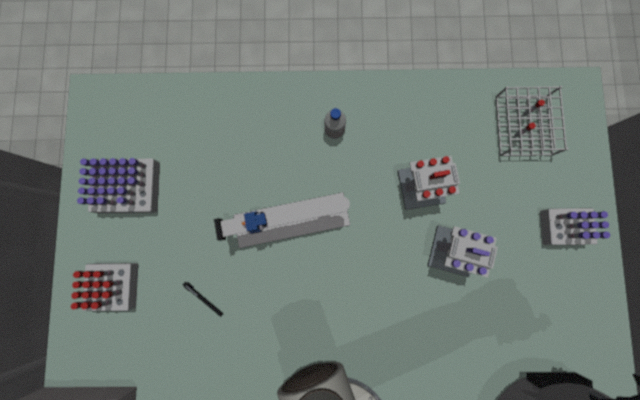

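```bash
python3 - <<'E'
from h import *
import pickle; s,t=pickle.load(open('p0.pkl','rb'))
def crop(p,x0,y0,w,h,k,n):
    im=cv2.cvtColor(p['image'][y0:y0+h,x0:x0+w],cv2.COLOR_RGB2BGR)
    cv2.imwrite('pics/'+n,cv2.resize(im,None,fx=k,fy=k,interpolation=cv2.INTER_CUBIC))
crop(t,190,140,320,160,2.5,'t0c.png')
crop(s,160,160,260,170,3,'s0c.png')
E
```

```text
(no output)
```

View pics/t0c.png

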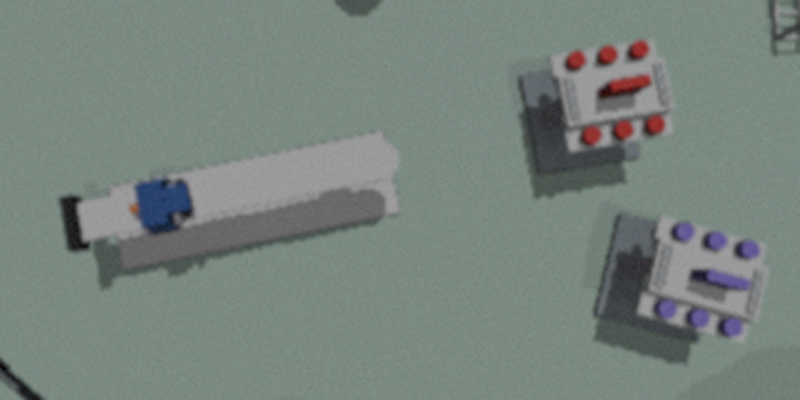

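View pics/s0c.png

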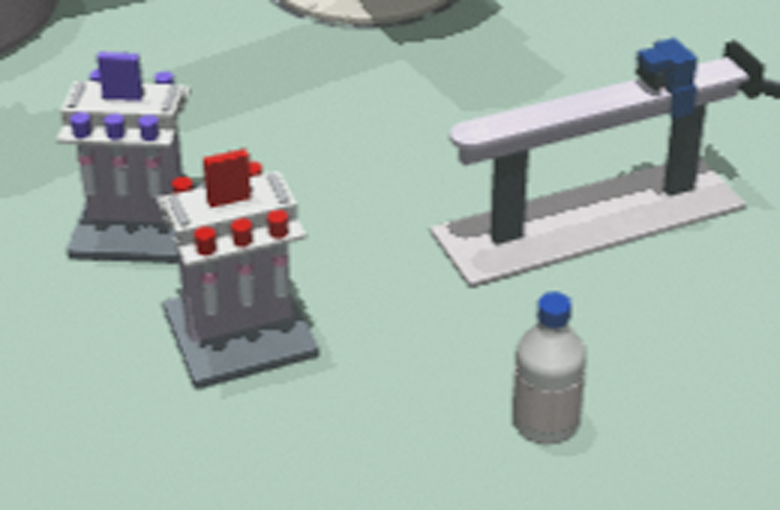

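```bash
cat > meas.py <<'E'
from h import *
def purple(p,box,hue=(115,140),smin=70,vmin=60):
    hsv=cv2.cvtColor(p['image'],cv2.COLOR_RGB2HSV)
    m=((hsv[...,0]>=hue[0])&(hsv[...,0]<=hue[1])&(hsv[...,1]>smin)&(hsv[...,2]>vmin)).astype(np.uint8)
    x0,x1,y0,y1=box; k=np.zeros_like(m);k[y0:y1,x0:x1]=1;m=m*k
    n,l,st,c=cv2.connectedComponentsWithStats(m)
    return [(st[i,4],*np.round(c[i],2),*st[i,:4]) for i in range(1,n) if st[i,4]>3],m
E
python3 - <<'E'
from meas import *
import pickle; s,t=pickle.load(open('p0.pkl','rb'))
np.set_printoptions(precision=4,suppress=True)
for p,b in((t,(440,505,220,285)),(s,(175,230,170,220))):
    r,m=purple(p,b)
    for x in r: print(x, atz(p,x[1:3],.147))
    print()
# upsampled crops
def crop(p,x0,y0,w,h,k,n):
    im=cv2.cvtColor(p['image'][y0:y0+h,x0:x0+w],cv2.COLOR_RGB2BGR)
    cv2.imwrite('pics/'+n,cv2.resize(im,None,fx=k,fy=k,interpolation=cv2.INTER_NEAREST))
crop(t,430,210,80,80,7,'t0h.png')
crop(s,170,165,80,80,7,'s0h.png')
crop(t,205,180,160,80,5,'t0r.png')
crop(s,300,165,130,90,6,'s0r.png')
E
```

```text
(np.int32(38), np.float64(462.84), np.float64(232.42), np.int32(459), np.int32(230), np.int32(8), np.int32(6)) [ 0.4821 -0.2846  0.147 ]
(np.int32(40), np.float64(475.78), np.float64(235.82), np.int32(472), np.int32(233), np.int32(8), np.int32(7)) [ 0.4741 -0.3134  0.147 ]
(np.int32(38), np.float64(489.0), np.float64(239.5), np.int32(486), np.int32(237), np.int32(7), np.int32(6)) [ 0.4655 -0.3426  0.147 ]
(np.int32(80), np.float64(479.78), np.float64(251.7), np.int32(472), np.int32(248), np.int32(18), np.int32(8)) [ 0.4385 -0.3201  0.147 ]
(np.int32(46), np.float64(455.78), np.float64(263.04), np.int32(452), np.int32(260), np.int32(8), np.int32(7)) [ 0.4138 -0.2648  0.147 ]
(np.int32(45), np.float64(468.8), np.float64(266.82), np.int32(465), np.int32(264), np.int32(8), np.int32(7)) [ 0.4052 -0.2934  0.147 ]
(np.int32(43), np.float64(482.0), np.float64(270.14), np.int32(479), np.int32(267), np.int32(7), np.int32(7)) [ 0.3976 -0.3224  0.147 ]

(np.int32(210), np.float64(199.03), np.float64(184.94), np.int32(190), np.int32(177), np.int32(17), np.int32(16)) [ 0.4075 -0.3076  0.147 ]
(np.int32(21), np.float64(214.14), np.float64(185.48), np.int32(212), np.int32(184), np.int32(6), np.int32(4)) [ 0.419  -0.2675  0.147 ]
(np.int32(46), np.float64(186.54), np.float64(201.11), np.int32(183), np.int32(197), np.int32(7), np.int32(9)) [ 0.4798 -0.3443  0.147 ]
(np.int32(44), np.float64(197.7), np.float64(201.34), np.int32(194), np.int32(198), np.int32(7), np.int32(8)) [ 0.4871 -0.316   0.147 ]
(np.int32(46), np.float64(209.0), np.float64(201.93), np.int32(206), np.int32(198), np.int32(7), np.int32(9)) [ 0.4961 -0.2875  0.147 ]
```

View pics/t0h.png

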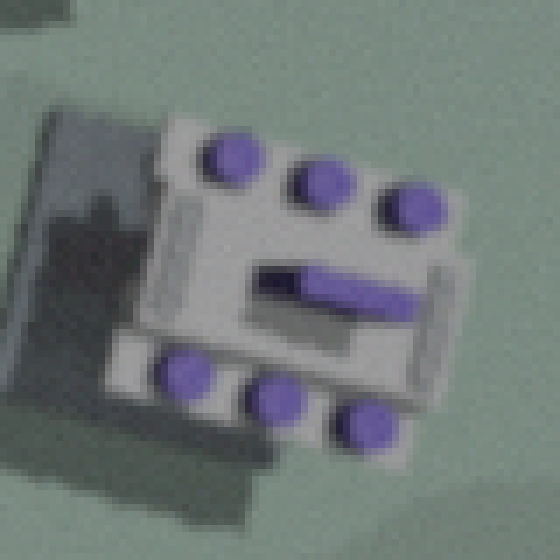

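View pics/t0r.png

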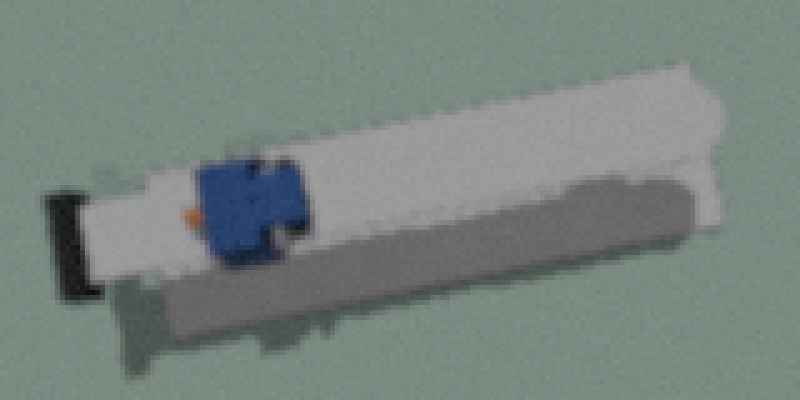

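View pics/s0r.png

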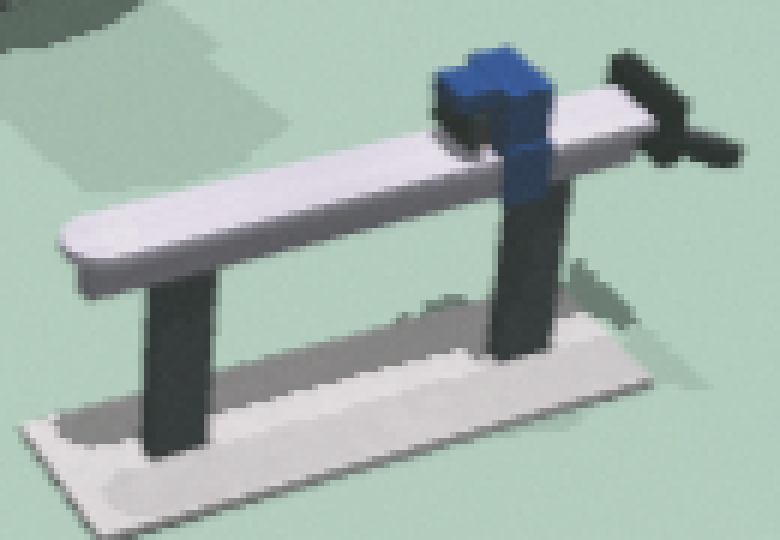

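View pics/s0h.png

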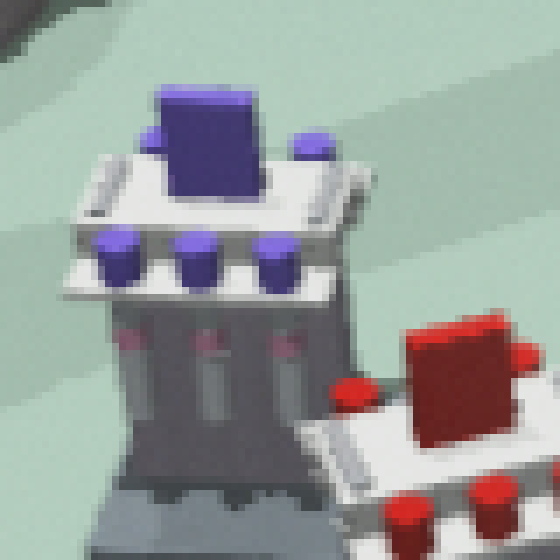

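```bash
cat > fit.py <<'E'
from meas import *
from scipy.optimize import minimize
from scipy.ndimage import map_coordinates
def seg(a,b,n=80): return np.linspace(a,b,n)
def dist_edges(p,sig=1.0):
    g=cv2.GaussianBlur(p['image'],(0,0),sig).astype(float)
    gx=np.abs(cv2.Sobel(g,cv2.CV_64F,1,0)).max(2); gy=np.abs(cv2.Sobel(g,cv2.CV_64F,0,1)).max(2)
    return np.minimum(np.hypot(gx,gy),120)
def pose(P,q):
    c,s=np.cos(q[2]),np.sin(q[2]); return np.stack([q[0]+c*P[:,0]-s*P[:,1],q[1]+s*P[:,0]+c*P[:,1],P[:,2]],1)
def fit(items,q0,steps=(.006,.006,.03)):
    E={}
    def cost(q):
        v=0
        for p,P in items:
            if id(p) not in E: E[id(p)]=dist_edges(p)
            uv=proj(p,pose(P,q)); v-=map_coordinates(E[id(p)],[uv[:,1],uv[:,0]],order=1).mean()
        return v
    best=None
    rng=np.random.default_rng(0)
    for i in range(30):
        q=np.array(q0)+ (rng.uniform(-1,1,3)*steps if i else 0)
        r=minimize(cost,q,method='Nelder-Mead',options=dict(initial_simplex=[q,q+[.004,0,0],q+[0,.004,0],q+[0,0,.02]]))
        if best is None or r.fun<best.fun: best=r
    return best
E
python3 - <<'E'
from fit import *
import pickle; s,t=pickle.load(open('p0.pkl','rb'))
np.set_printoptions(precision=4,suppress=True)
tip=atz(t,(349.4,203),.14); print('tip top',tip)
print('tip scene',atz(s,(300+60/6,165+242/6),.14))
# base line for yaw
a=atz(t,(205+690/5,180+65/5),.008);b=atz(t,(205+150/5,180+172/5),.008); d=b-a; print('yaw',np.degrees(np.arctan2(d[1],d[0])))
yaw=np.arctan2(d[1],d[0])
L=.3
arc=np.array([[.018-.018*np.cos(a),.018*np.sin(a),.14] for a in np.linspace(-1.4,1.4,50)])
e1=seg([.025,.018,.14],[.16,.018,.14]);e2=seg([.025,-.018,.14],[.16,-.018,.14])
b1=seg([.01,.045,.008],[.23,.045,.008]);b2=seg([.01,-.045,.008],[.23,-.045,.008])
for name,items in {'top':[(t,arc),(t,b1),(t,b2)],'top_fl':[(t,arc),(t,e1),(t,e2)],'scene':[(s,arc),(s,e1),(s,e2)],'both':[(t,arc),(t,b1),(t,b2),(s,arc),(s,e1),(s,e2)]}.items():
    r=fit(items,[tip[0],tip[1],yaw]); print(name,r.x[:2],np.degrees(r.x[2]),r.fun)
    # residual draws
    for p,n in((t,'t'),(s,'s')):
        im=cv2.cvtColor(p['image'],cv2.COLOR_RGB2BGR); im=cv2.resize(im,None,fx=5,fy=5,interpolation=cv2.INTER_NEAREST)
        for P in (arc,e1,e2,b1,b2):
            for u,v in proj(p,pose(P,r.x)): cv2.circle(im,(int(5*u+2.5),int(5*v+2.5)),0,(0,0,255),-1)
        c=im[180*5:260*5,205*5:365*5] if n=='t' else im[165*5:260*5,300*5:430*5]
        cv2.imwrite(f'pics/fit_{name}_{n}.png',c)
# hanger
caps=[(x,y) for y in(.036,-.036) for x in(-.03,0,.03)]
P=np.array([[x,y,.1475] for x,y in caps])
uvt=np.array([x[1:3] for x in purple(t,(440,505,220,285))[0] if x[0]<60])
def c(q):
    uv=proj(t,pose(P,q)); D=np.linalg.norm(uv[:,None]-uvt[None],axis=2); return (D.min(1)**2).sum()
r=minimize(c,[.44,-.3035,np.radians(74.2)],method='Nelder-Mead',options=dict(initial_simplex=[[.44,-.3035,1.29],[.445,-.3035,1.29],[.44,-.30,1.29],[.44,-.3035,1.33]])); print('hanger caps top',r.x,np.degrees(r.x[2]),r.fun)
# fin silhouette fits
box=np.array([[x,y,z] for x in(-.018,.018) for y in(-.005,.005) for z in(.148,.191)])
for nm,ps in {'t':[(t,(440,505,220,285))],'s':[(s,(175,230,170,220))]}.items():
    p,b=ps[0]; rr,m=purple(p,b,smin=60,vmin=25); 
    print(nm,[x[:3] for x in rr])
E
```

```text
tip top [ 0.5529 -0.0292  0.14  ]
tip scene [ 0.558  -0.0304  0.14  ]
yaw 100.66687041486504
top [ 0.5538 -0.0295] 102.93503826040268 -202.61032484215508
top_fl [ 0.5568 -0.0285] 104.35727261859734 -147.95812912093157
scene [ 0.5579 -0.0286] 101.13579399409244 -345.28033731227066
both [ 0.5564 -0.0285] 101.28617684557369 -521.8976746497801
hanger caps top [ 0.4397 -0.3034  1.2884] 73.82088570949128 0.31418275662467937
t [(np.int32(43), np.float64(462.91), np.float64(232.28)), (np.int32(47), np.float64(475.83), np.float64(235.87)), (np.int32(46), np.float64(488.78), np.float64(239.37)), (np.int32(100), np.float64(478.54), np.float64(251.52)), (np.int32(47), np.float64(455.83), np.float64(262.98)), (np.int32(51), np.float64(468.86), np.float64(266.92)), (np.int32(50), np.float64(481.92), np.float64(270.26))]
s [(np.int32(216), np.float64(198.9), np.float64(184.77)), (np.int32(22), np.float64(214.27), np.float64(185.55)), (np.int32(48), np.float64(186.46), np.float64(201.0)), (np.int32(46), np.float64(197.65), np.float64(201.46)), (np.int32(48), np.float64(209.04), np.float64(201.9))]
```

View pics/fit_both_t.png

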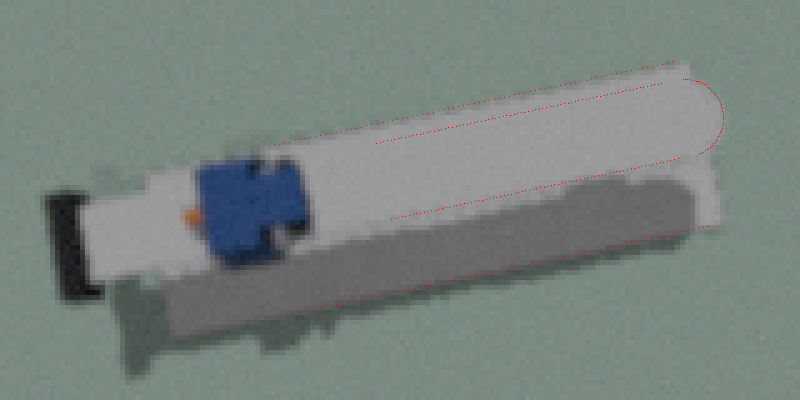

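View pics/fit_both_s.png

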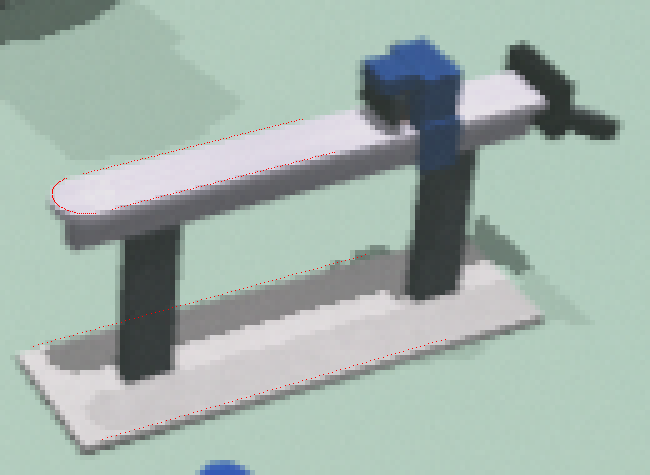

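View pics/fit_top_t.png

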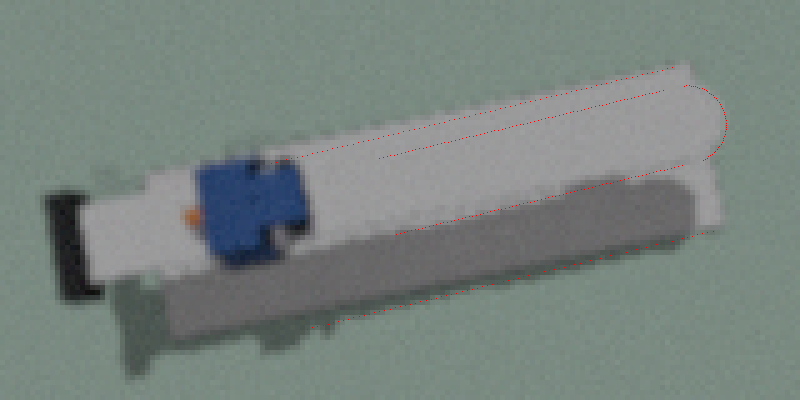

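```bash
python3 - <<'E'
from fit import *
import pickle; s,t=pickle.load(open('p0.pkl','rb'))
np.set_printoptions(precision=4,suppress=True)
def rect(hx,hy,z): 
    c=[[-hx,-hy,z],[hx,-hy,z],[hx,hy,z],[-hx,hy,z]]; return np.concatenate([seg(c[i],c[(i+1)%4],40) for i in range(4)])
fin=rect(.018,.005,.191); pl=rect(.05,.0245,.146)
def circ(x,y,z,r=.009): a=np.linspace(0,6.28,40); return np.stack([x+r*np.cos(a),y+r*np.sin(a),0*a+z],1)
def fitsil(views,q0):
    box=np.array([[x,y,z] for x in(-.018,.018) for y in(-.005,.005) for z in(.146,.191)])
    def c(q):
        v=0
        for p,m in views:
            h=cv2.convexHull((proj(p,pose(box,q))*64+32).astype(np.int32)//1)
            k=np.zeros((400*4,640*4),np.uint8); hh=((proj(p,pose(box,q))+.5)*4*16).astype(np.int32)
            cv2.fillConvexPoly(k,cv2.convexHull(hh),1,shift=4)
            v-=(k&m).sum()/(k|m).sum()
        return v
    return min((minimize(c,np.array(q0)+d,method='Nelder-Mead',options=dict(initial_simplex=np.array(q0)+d+np.array([[0,0,0],[.004,0,0],[0,.004,0],[0,0,.05]]))) for d in ([0,0,0],[.003,.003,.03],[-.003,.002,-.03],[.002,-.003,0])),key=lambda r:r.fun)
V=[]
for p,b in((t,(440,505,220,285)),(s,(175,230,170,220))):
    rr,m=purple(p,b,smin=60,vmin=25)
    n,l,st,c=cv2.connectedComponentsWithStats(m); i=1+np.argmax(st[1:,4]); m=(l==i).astype(np.uint8)
    if p is s: m[:, :192]=0
    V.append((p,cv2.resize(m,None,fx=4,fy=4,interpolation=cv2.INTER_NEAREST)))
q0=[.4397,-.3034,1.288]
for n,v in(('t',V[:1]),('s',V[1:]),('both',V)):
    r=fitsil(v,q0); print('sil',n,r.x[:2],np.degrees(r.x[2]),r.fun)
caps=[circ(x,-.036,.148) for x in(-.03,0,.03)]
for n,it in {'s':[(s,fin),(s,pl)]+[(s,c) for c in caps],'t':[(t,fin),(t,pl)],'both':[(s,fin),(s,pl),(t,fin),(t,pl)]}.items():
    r=fit(it,q0); print('edge',n,r.x[:2],np.degrees(r.x[2]),r.fun)
    p=s; im=cv2.resize(cv2.cvtColor(p['image'],cv2.COLOR_RGB2BGR),None,fx=7,fy=7,interpolation=cv2.INTER_NEAREST)
    for P in [fin,pl]+caps:
        for u,v in proj(p,pose(P,r.x)): cv2.circle(im,(int(7*u+3.5),int(7*v+3.5)),0,(0,0,255),-1)
    cv2.imwrite(f'pics/hf_{n}.png',im[165*7:245*7,170*7:250*7])
E
```

```text
sil t [ 0.4397 -0.3062] 78.03719981491591 -0.70432480141218
sil s [ 0.4385 -0.3077] 77.74909982323496 -0.8771744860305746
sil both [ 0.4398 -0.3079] 77.99112363782304 -1.5767817453132342
edge s [ 0.4463 -0.3041] 71.21566748961258 -575.0359755547825
edge t [ 0.441  -0.3029] 72.59916012477726 -194.8907831671472
edge both [ 0.4412 -0.3031] 72.61449628146123 -403.968228027187
```

View pics/hf_s.png

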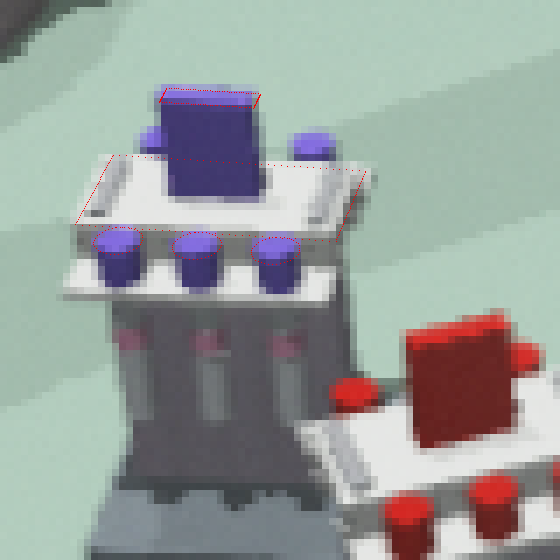

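```bash
python3 - <<'E'
from fit import *
import pickle; s,t=pickle.load(open('p0.pkl','rb'))
np.set_printoptions(precision=4,suppress=True)
for h in((0,8),(172,180)):
    r,_=purple(t,(405,465,150,210),hue=h,smin=100,vmin=50)
    for x in r: print(x[:3],atz(t,x[1:3],.148))
    r,_=purple(s,(210,270,200,290),hue=h,smin=100,vmin=50)
    for x in r: print('s',x[:3],atz(s,x[1:3],.148))
for c in((538,72),(640,160),(540,172)):
    print('base',atz(t,(190+c[0]/2.5,140+c[1]/2.5),.012))
# dock features
u=np.array([np.cos(np.radians(101.2)),np.sin(np.radians(101.2)),0]);m=np.array([.5563,-.0285,.14])
for nm,p,uv,z in [('arm front top',t,(205+308/5,180+210/5),.176),('stop top',t,(205+262/5,180+250/5),.176),('back',t,(205+203/5,180+215/5),.176),('pin',t,(205+190/5,180+217/5),.153)]:
    X=atz(p,uv,z); print(nm,X,(X-m)@u)
E
```

```text
(np.int32(31), np.float64(444.77), np.float64(159.45)) [ 0.6514 -0.2523  0.148 ]
(np.int32(35), np.float64(432.77), np.float64(161.46)) [ 0.647  -0.2242  0.148 ]
(np.int32(32), np.float64(419.97), np.float64(163.59)) [ 0.6423 -0.1943  0.148 ]
(np.int32(75), np.float64(441.05), np.float64(173.31)) [ 0.6188 -0.242   0.148 ]
(np.int32(42), np.float64(451.45), np.float64(189.29)) [ 0.5811 -0.2639  0.148 ]
(np.int32(43), np.float64(438.91), np.float64(191.4)) [ 0.5765 -0.2349  0.148 ]
(np.int32(38), np.float64(426.03), np.float64(193.63)) [ 0.5717 -0.2051  0.148 ]
s (np.int32(260), np.float64(235.92), np.float64(218.52)) [ 0.5855 -0.228   0.148 ]
s (np.int32(30), np.float64(220.1), np.float64(220.97)) [ 0.5873 -0.2674  0.148 ]
s (np.int32(52), np.float64(252.15), np.float64(233.79)) [ 0.6555 -0.1975  0.148 ]
s (np.int32(54), np.float64(240.26), np.float64(236.74)) [ 0.6607 -0.2268  0.148 ]
s (np.int32(56), np.float64(228.14), np.float64(239.68)) [ 0.6656 -0.2561  0.148 ]
base [ 0.6587 -0.1885  0.012 ]
base [ 0.5623 -0.2928  0.012 ]
base [ 0.5507 -0.1864  0.012 ]
arm front top [0.5085 0.1564 0.176 ] 0.19069129717578395
stop top [0.4911 0.1765 0.176 ] 0.21378589926436084
back [0.5068 0.2028 0.176 ] 0.2365334296125093
pin [0.5075 0.2137 0.153 ] 0.24709930422303153
```

step_arm(
  dr=[
    [0,0,0],
    [0,0,-0.13],
    [0,0,-0.27],
    [0,0,-0.4],
    [0,0,-0.54],
    [0,0,-0.67],
    [0,0,-0.81],
    [0,0,-0.94],
  ],
  xyz=[
    [0.2,0,-1.0],
    [1.1,-0.4,-1.0],
    [2.2,-0.8,-1.0],
    [3.4,-1.25,-1.0],
    [4.5,-1.65,-1.0],
    [5.6,-2.1,-1.0],
    [6.7,-2.5,-1.0],
    [7.83,-2.9,-1.0],
  ],
  gripper=[1,1,1,1,1,1,1,1],
)

```text
time: 1.9
ee_pos: [0.442, -0.302, 0.2716]
tcp_rot: [180.0, 0.0, 73.8]
wrist_force: [-0.1, -0.9, 0.5]
opening: 0.0854
```

step_arm(
  dr=[
    [0,0,0],
    [0,0,0],
    [0,0,0],
    [0,0,0],
    [0,0,0],
    [0,0,0],
    [0,0,0],
    [0,0,0],
  ],
  xyz=[
    [-0.04,0,0.5],
    [-0.04,0,1.0],
    [-0.04,0,1.5],
    [-0.04,0,2.0],
    [-0.04,0,2.4],
    [-0.04,0,2.7],
    [-0.04,0,2.85],
    [-0.04,0,2.85],
  ],
  gripper=[1,1,1,1,1,1,0.8,0.6],
  squeeze=20,
)

```text
time: 2.7
ee_pos: [0.4402, -0.3049, 0.1568]
tcp_rot: [-180.0, -0.0, 73.5]
wrist_force: [-0.9, -0.3, 0.0]
opening: 0.0591
```

```bash
cat > look.py <<'E'
import sys,pickle
from h import *
def look(tag,crops):
    out={}
    for n,(x0,y0,w,h,k) in crops.items():
        p=bot.camera(n); out[n]=p
        im=cv2.cvtColor(p['image'][y0:y0+h,x0:x0+w],cv2.COLOR_RGB2BGR)
        cv2.imwrite(f'pics/{tag}_{n}.png',cv2.resize(im,None,fx=k,fy=k,interpolation=cv2.INTER_NEAREST))
    pickle.dump(out,open(f'{tag}.pkl','wb'))
    return out
E
python3 -c "
from look import *
look('g1',{'scene':(150,110,110,110,5)}); print(bot.get_obs()['wrist_force'],bot.get_obs()['opening'])"
```

```text
[0.51579041 0.36593708 0.79380128] 0.0517101705690891
```

View pics/g1_scene.png

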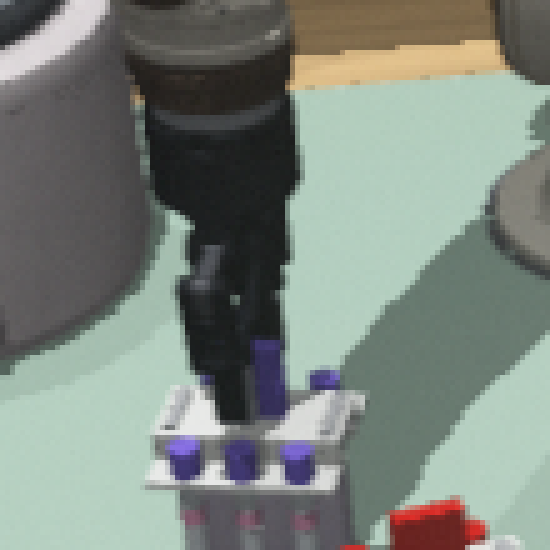

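step_arm(
  dr=[
    [0,0,0],
    [0,0,0],
    [0,0,0],
    [0,0,0],
    [0,0,0],
    [0,0,0],
    [0,0,0],
    [0,0,0],
  ],
  xyz=[
    [0,0,0],
    [0,0,0],
    [0,0,0],
    [0,0,0],
    [0,0,0],
    [0,0,0],
    [0,0,0],
    [0,0,0],
  ],
  gripper=[0.5,0.4,0.3,0.25,0.2,0.15,0.1,0.05],
  squeeze=20,
)

```text
time: 3.55
ee_pos: [0.4405, -0.3051, 0.1573]
tcp_rot: [180.0, 0.0, 73.5]
wrist_force: [0.6, -0.7, 0.5]
opening: 0.0099
```

step_arm(
  dr=[
    [0,0,0],
    [0,0,0],
    [0,0,0],
    [0,0,0],
    [0,0,0],
    [0,0,0],
    [0,0,0],
    [0,0,0],
  ],
  xyz=[
    [0,0,0],
    [0,0,-0.1],
    [0,0,-0.4],
    [0,0,-0.9],
    [0,0,-1.6],
    [0,0,-2.4],
    [0,0,-3.1],
    [0,0,-3.4],
  ],
  gripper=[0,0,0,0,0,0,0,0],
  squeeze=45,
)

```text
time: 4.35
ee_pos: [0.4406, -0.3052, 0.297]
tcp_rot: [179.8, 0.1, 73.5]
wrist_force: [-0.4, 0.4, -2.9]
opening: 0.0094
```

```bash
python3 -c "
from look import *
look('g2',{'scene':(150,80,130,150,4),'top':(400,180,140,120,5)}); o=bot.get_obs(); print(o['time'],o['ee_pos'],o['tcp_rot'],o['wrist_force'],o['torque'],o['opening'],o['q'])"
```

```text
4.45 [ 0.44081185 -0.30528159  0.29589533] [1.79810248e+02 5.93956857e-02 7.35003622e+01] [ 0.04436459  0.57533485 -2.60448781] [-0.02835313 -0.01379101 -0.02282832] 0.009592336176589207 [-3.47058256e+01  4.88207736e+00  1.72768321e+01  1.02195945e+02
  2.86364129e-03  7.17937189e+01]
```

View pics/g2_scene.png

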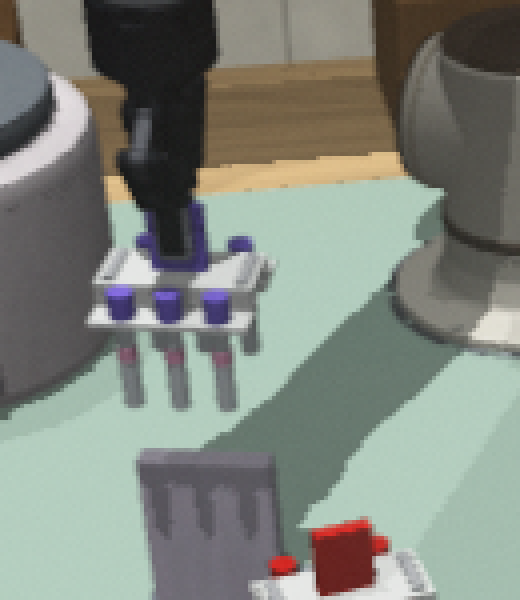

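View pics/g2_top.png

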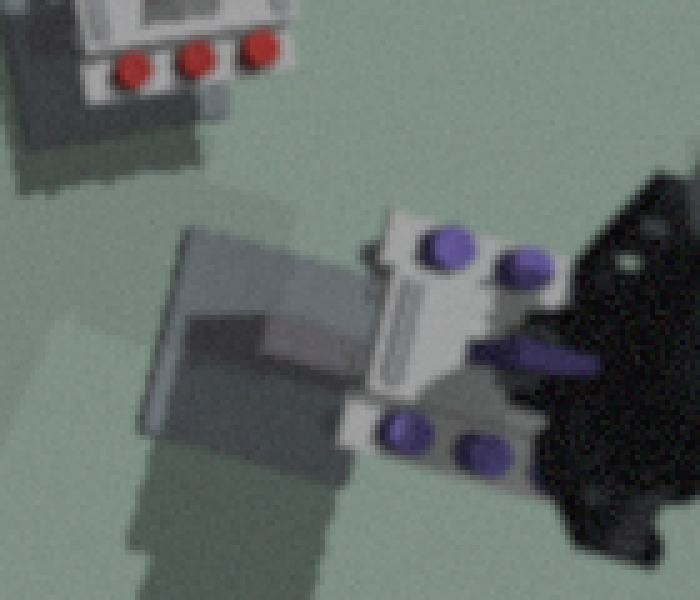

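```bash
python3 - <<'E'
from fit import *
import pickle; d=pickle.load(open('g2.pkl','rb'));t=d['top'];s=d['scene']
np.set_printoptions(precision=4,suppress=True)
r,m=purple(t,(470,540,215,280),smin=60,vmin=50)
for x in r: print(x, atz(t,x[1:3],.286))
r2,m=purple(s,(165,220,125,170),smin=60,vmin=50)
for x in r2: print('s',x)
# fit using 3 full caps top
P=np.array([[.03,.036,.286],[0,.036,.286],[.03,-.036,.286],[0,-.036,.286]])
uv=np.array([x[1:3] for x in r if 30<x[0]<75])
def c(q,P=P):
    u=proj(t,pose(P,q));D=np.linalg.norm(u[:,None]-uv[None],axis=2);return (D.min(1)**2).sum()
q=minimize(c,[.441,-.305,np.radians(73.5)],method='Nelder-Mead',options=dict(initial_simplex=[[.441,-.305,1.283],[.446,-.305,1.28],[.44,-.30,1.28],[.44,-.3035,1.33]]));print(q.x,np.degrees(q.x[2]),q.fun)
E
```

```text
(np.int32(71), np.float64(489.45), np.float64(229.39), np.int32(484), np.int32(225), np.int32(11), np.int32(9)) [ 0.4824 -0.2856  0.286 ]
(np.int32(69), np.float64(504.78), np.float64(233.48), np.int32(500), np.int32(230), np.int32(11), np.int32(8)) [ 0.4744 -0.3141  0.286 ]
(np.int32(121), np.float64(507.34), np.float64(250.97), np.int32(494), np.int32(247), np.int32(26), np.int32(8)) [ 0.4415 -0.3165  0.286 ]
(np.int32(73), np.float64(480.99), np.float64(266.01), np.int32(476), np.int32(262), np.int32(11), np.int32(9)) [ 0.4141 -0.2651  0.286 ]
(np.int32(69), np.float64(496.52), np.float64(270.54), np.int32(491), np.int32(267), np.int32(11), np.int32(8)) [ 0.4054 -0.2936  0.286 ]
s (np.int32(123), np.float64(194.26), np.float64(140.67), np.int32(184), np.int32(130), np.int32(18), np.int32(18))
s (np.int32(20), np.float64(209.7), np.float64(140.65), np.int32(207), np.int32(139), np.int32(6), np.int32(4))
s (np.int32(53), np.float64(179.53), np.float64(154.96), np.int32(176), np.int32(151), np.int32(8), np.int32(9))
s (np.int32(55), np.float64(191.64), np.float64(155.64), np.int32(188), np.int32(152), np.int32(8), np.int32(9))
s (np.int32(51), np.float64(203.51), np.float64(155.88), np.int32(200), np.int32(152), np.int32(7), np.int32(9))
[ 0.4398 -0.304   1.2813] 73.41429179899231 0.10142400454883825
```

```bash
python3 - <<'E'
from fit import *
import pickle; d=pickle.load(open('g2.pkl','rb'));t=d['top'];s=d['scene']
np.set_printoptions(precision=4,suppress=True)
z=.2957-.0173
def rect(hx,hy,z): 
    c=[[-hx,-hy,z],[hx,-hy,z],[hx,hy,z],[-hx,hy,z]]; return np.concatenate([seg(c[i],c[(i+1)%4],40) for i in range(4)])
pl=rect(.05,.0245,z+.006)
def circ(x,y,z,r=.009): a=np.linspace(0,6.28,40); return np.stack([x+r*np.cos(a),y+r*np.sin(a),0*a+z],1)
caps=np.concatenate([circ(x,-.036,z+.008) for x in(-.03,0,.03)])
for it in ([(s,pl)],[(s,pl),(s,caps)],[(s,caps)]):
    r=fit(it,[.4408,-.3053,np.radians(73.5)],(.004,.004,.02)); print(r.x[:2],np.degrees(r.x[2]),r.fun)
p=s; im=cv2.resize(cv2.cvtColor(p['image'],cv2.COLOR_RGB2BGR),None,fx=7,fy=7,interpolation=cv2.INTER_NEAREST)
for P in [pl,caps]:
    for u,v in proj(p,pose(P,[.4408,-.3053,np.radians(73.5)])): cv2.circle(im,(int(7*u+3.5),int(7*v+3.5)),1,(0,0,255),-1)
cv2.imwrite(f'pics/g2f.png',im[120*7:190*7,160*7:230*7])
E
```

```text
[ 0.446 -0.307] 71.20057969377302 -113.73148736998724
[ 0.4448 -0.3064] 73.64976935293883 -231.12057741391436
[ 0.4458 -0.3036] 71.01626152833622 -118.27754029020996
```

View pics/g2f.png

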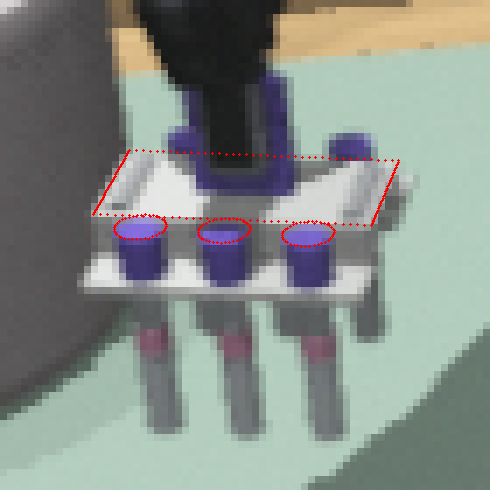

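step_arm(
  dr=[
    [0,0,0],
    [0,0,-0.06],
    [0,0,-0.14],
    [0,0,-0.22],
    [0,0,-0.3],
    [0,0,-0.38],
    [0,0,-0.45],
    [0,0,-0.483],
  ],
  xyz=[
    [0.4,0.0,0],
    [1.2,0.1,0],
    [2.2,0.15,0],
    [3.2,0.2,0],
    [4.1,0.35,0],
    [4.9,0.8,0],
    [5.6,1.3,0],
    [5.99,1.53,0],
  ],
  gripper=[0,0,0,0,0,0,0,0],
)

```text
time: 5.25
ee_pos: [0.5682, -0.0899, 0.2916]
tcp_rot: [-179.9, -0.1, 101.4]
wrist_force: [-0.4, -0.4, -3.0]
opening: 0.009
```

step_arm(
  dr=[
    [0,0,0],
    [0,0,0],
    [0,0,0],
    [0,0,0],
    [0,0,0],
    [0,0,0],
    [0,0,0],
    [0,0,0],
  ],
  xyz=[
    [0,0,0.1],
    [0,0,0.5],
    [0,0,1.1],
    [0,0,1.8],
    [0,0,2.4],
    [0,0,2.9],
    [0,0,3.2],
    [0,0,3.35],
  ],
  gripper=[0,0,0,0,0,0,0,0],
)

```text
time: 6.05
ee_pos: [0.5661, -0.0926, 0.1578]
tcp_rot: [-179.9, -0.0, 101.1]
wrist_force: [-0.5, -0.0, -3.0]
opening: 0.0096
```

```bash
python3 -c "
from look import *
import numpy as np
np.set_printoptions(precision=4,suppress=True)
bot.camera('scene')
look('g3',{'scene':(270,130,160,130,5),'top':(205,170,200,90,4)}); o=bot.get_obs(); print(o['time'],o['ee_pos'],o['tcp_rot'],o['wrist_force'],o['torque'],o['opening'],o['q'])"
```

```text
6.2 [ 0.5671 -0.0927  0.1597] [179.9838   0.0043 101.1582] [-0.7616 -0.0836 -2.3008] [-0.0198 -0.0468  0.0158] 0.009156578417441434 [-9.2821  7.4615  4.8554 87.3772  0.0016 69.5597]
```

View pics/g3_scene.png

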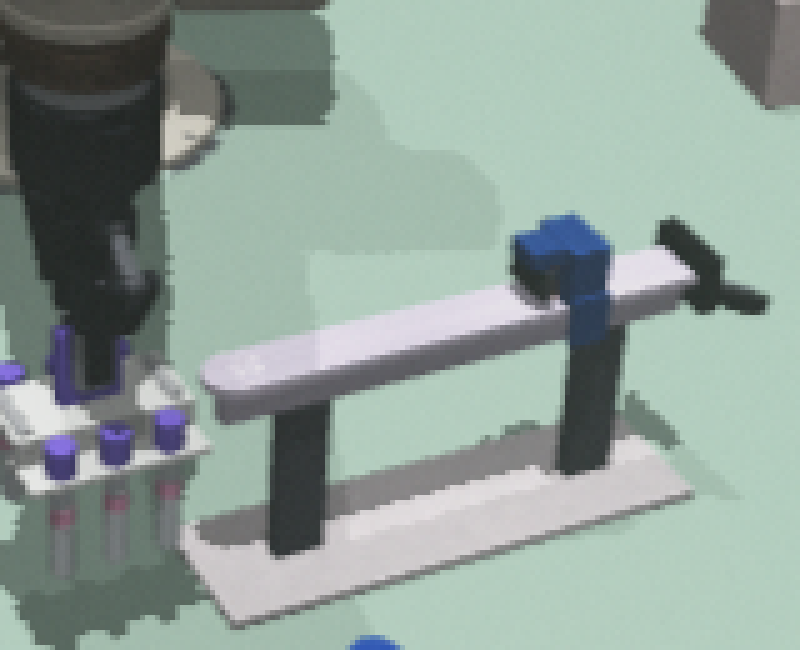

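View pics/g3_top.png

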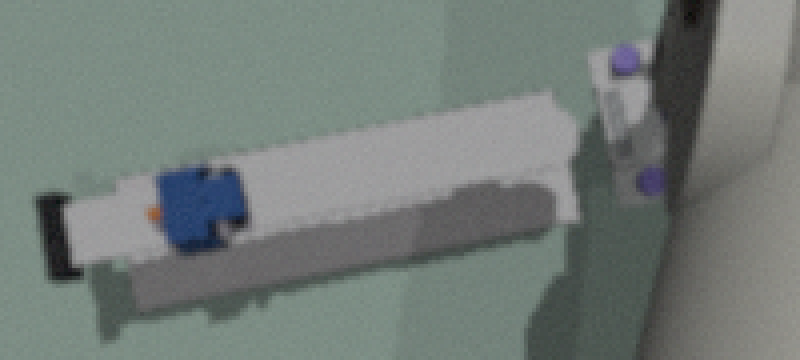

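```bash
cat > rel.py <<'E'
from fit import *
import pickle,sys
np.set_printoptions(precision=4,suppress=True)
def circ(x,y,z,r=.009): a=np.linspace(0,6.28,40); return np.stack([x+r*np.cos(a),y+r*np.sin(a),0*a+z],1)
E
python3 - <<'E'
from rel import *
d=pickle.load(open('g3.pkl','rb'));t=d['top'];s=d['scene']
TC=np.array([.5671,-.0927]);yaw=np.radians(101.16);zc=.1597-.0173+.008
# top caps
r,m=purple(t,(340,380,175,225),smin=60,vmin=50)
for x in r: print('top cap',x)
P=np.array([[.03,.036,zc-.0005],[.03,-.036,zc-.0005]]); print('pred',proj(t,pose(P,[*TC,yaw])))
for x in r:
    w=atz(t,x[1:3],zc-.0005); print('world',w)
print('pred world',pose(P,[*TC,yaw]))
# scene caps: front 3 cap template: full cap silhouettes (cylinder) -> compare centroid of purple blob with same from g2 pose
r2,m=purple(s,(270,330,195,235),smin=60,vmin=50)
for x in r2: print('scene',x)
d2=pickle.load(open('g2.pkl','rb'))
P3=np.array([[x,-.036,0] for x in(-.03,0,.03)])
def pr(p,tc,yaw,z): Q=pose(P3,[*tc,yaw]);Q[:,2]=z;return proj(p,Q)
print('g2 pred cap tops',pr(d2['scene'],[.4408,-.3053],np.radians(73.5),.2957-.0173+.002))
print('g3 pred cap tops',pr(s,TC,yaw,zc-.006))
E
```

```text
top cap (np.int32(37), np.float64(360.89), np.float64(184.78), np.int32(358), np.int32(182), np.int32(7), np.int32(7))
top cap (np.int32(37), np.float64(367.54), np.float64(214.92), np.int32(365), np.int32(212), np.int32(6), np.int32(7))
pred [[367.8832 214.0257]
 [361.0532 183.5193]]
world [ 0.5937 -0.0559  0.1499]
world [ 0.5239 -0.0694  0.1499]
pred world [[ 0.526  -0.0702  0.1499]
 [ 0.5966 -0.0563  0.1499]]
scene (np.int32(95), np.float64(285.22), np.float64(203.34), np.int32(279), np.int32(195), np.int32(17), np.int32(16))
scene (np.int32(21), np.float64(271.86), np.float64(204.19), np.int32(270), np.int32(202), np.int32(5), np.int32(5))
scene (np.int32(46), np.float64(303.43), np.float64(215.39), np.int32(301), np.int32(212), np.int32(6), np.int32(9))
scene (np.int32(48), np.float64(292.58), np.float64(218.21), np.int32(290), np.int32(214), np.int32(7), np.int32(9))
scene (np.int32(51), np.float64(281.67), np.float64(220.82), np.int32(279), np.int32(217), np.int32(7), np.int32(9))
g2 pred cap tops [[179.8362 154.0785]
 [191.8092 154.5558]
 [203.793  155.0336]]
g3 pred cap tops [[282.0323 219.1791]
 [292.9832 216.365 ]
 [303.7513 213.5979]]
```

```bash
python3 - <<'E'
from rel import *
d=pickle.load(open('g3.pkl','rb'));t=d['top'];s=d['scene']
yaw=np.radians(101.16)
arc=np.array([[.018-.018*np.cos(a),.018*np.sin(a),.14] for a in np.linspace(-1.4,1.4,50)])
e1=seg([.025,.018,.14],[.16,.018,.14]);e2=seg([.025,-.018,.14],[.16,-.018,.14])
b1=seg([.01,.045,.008],[.23,.045,.008]);b2=seg([.01,-.045,.008],[.23,-.045,.008])
def rect(hx,hy,z): 
    c=[[-hx,-hy,z],[hx,-hy,z],[hx,hy,z],[-hx,hy,z]]; return np.concatenate([seg(c[i],c[(i+1)%4],40) for i in range(4)])
z=.1597-.0173
pl=rect(.05,.0245,z+.006); fin=rect(.018,.005,z+.051)
caps=[circ(x,y,z+.008) for x in(-.03,0,.03) for y in(.036,-.036)]
Q=[.5671,-.0927,yaw]; M=[.555,-.029,yaw]
lower=seg([.025,-.018,.134],[.16,-.018,.134])
for p,n,c,k in((s,'s',(260,170,110,90),7),(t,'t',(300,165,90,75),8)):
    im=cv2.resize(cv2.cvtColor(p['image'],cv2.COLOR_RGB2BGR),None,fx=k,fy=k,interpolation=cv2.INTER_NEAREST)
    for P,q,col in [(pl,Q,(0,0,255))]+[(c_,Q,(0,0,255)) for c_ in caps]+[(P,M,(255,0,0)) for P in(arc,e1,e2,b1,b2,lower)]:
        for u,v in proj(p,pose(P,q)): cv2.circle(im,(int(k*(u+.5)),int(k*(v+.5))),1,col,-1)
    cv2.imwrite(f'pics/g3o_{n}.png',im[c[1]*k:(c[1]+c[3])*k,c[0]*k:(c[0]+c[2])*k])
def fitlat(items,lat0):
    E={id(p):dist_edges(p,.7) for p,_ in items}
    u=np.array([np.cos(yaw),np.sin(yaw)]);w=np.array([-u[1],u[0]])
    out=[]
    for a in np.arange(-.008,.0081,.0004):
        q=[*(np.array([.555,-.029])+a*w),yaw]; v=0
        for p,P in items:
            uv=proj(p,pose(P,q)); v+=map_coordinates(E[id(p)],[uv[:,1],uv[:,0]],order=1).mean()
        out.append((a,v))
    out=np.array(out); return out
for nm,it in {'s e1':[(s,e1)],'s e2':[(s,e2)],'s lower':[(s,lower)],'s b1':[(s,b1)],'s b2':[(s,b2)],'t e1':[(t,e1)],'t e2':[(t,e2)],'t b1':[(t,b1)],'t b2':[(t,b2)]}.items():
    o=fitlat(it,0); i=np.argsort(-o[:,1])[:1]; print(nm,'lat',o[i,0]*1000,o[i,1], 'top5',np.round(o[np.argsort(-o[:,1])[:4],0]*1000,1))
E
```

```text
s e1 lat [-3.2] [118.4053] top5 [-3.2 -2.8 -3.6 -2.4]
s e2 lat [-6.8] [120.] top5 [-6.8 -5.6 -6.  -6.4]
s lower lat [1.6] [120.] top5 [1.6 2.  2.4 2.8]
s b1 lat [-2.4] [104.7989] top5 [-2.4 -2.8 -2.  -3.2]
s b2 lat [-3.2] [119.9112] top5 [-3.2 -2.8 -3.6 -2.4]
t e1 lat [5.2] [98.227] top5 [5.2 4.8 5.6 4.4]
t e2 lat [-8.] [97.5903] top5 [-8.  -7.6 -7.2 -6.8]
t b1 lat [6.4] [111.5394] top5 [6.4 6.8 6.  7.2]
t b2 lat [0.8] [95.1088] top5 [0.8 1.2 0.4 1.6]
```

View pics/g3o_s.png

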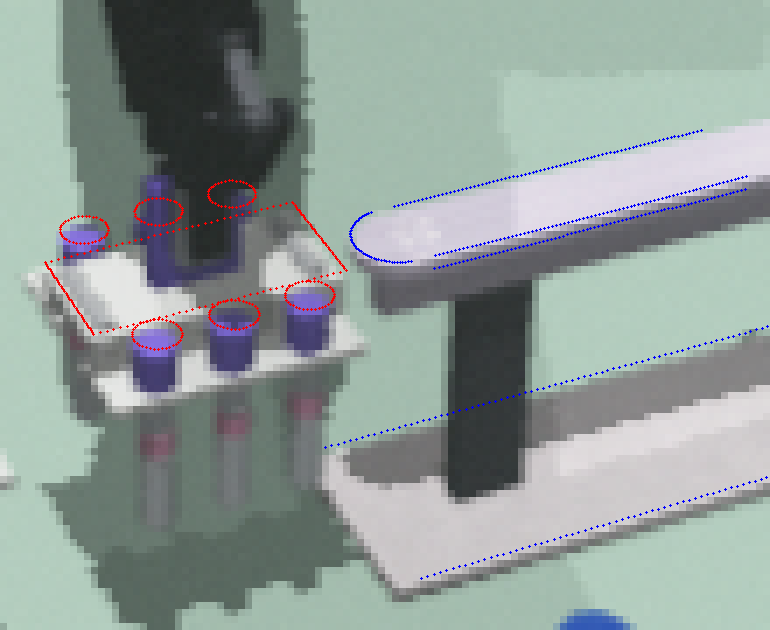

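View pics/g3o_t.png

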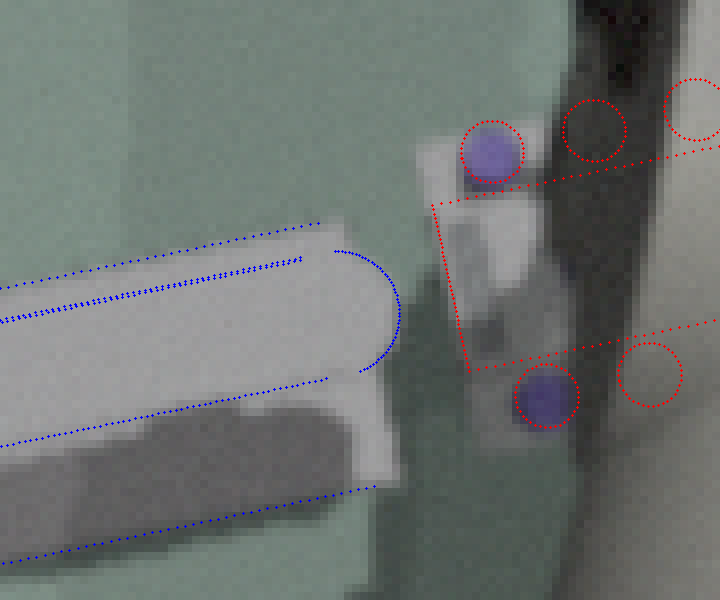

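```bash
python3 - <<'E'
from rel import *
out=[]
for tag,q,zt,c in(('g2',[.4408,-.3053,np.radians(73.5)],.2958,(160,115)),('g3',[.5671,-.0927,np.radians(101.16)],.1597,(260,180))):
    s=pickle.load(open(tag+'.pkl','rb'))['scene']; k=10
    im=cv2.resize(cv2.cvtColor(s['image'],cv2.COLOR_RGB2BGR),None,fx=k,fy=k,interpolation=cv2.INTER_NEAREST)
    im=np.clip(im.astype(float)*1.6,0,255).astype(np.uint8)
    pts=[]
    for y in(.0,-.005,-.015):
        for x in (-.011,.011): pts.append([x,y,zt])
    for x in(-.018,.018):
        for y in (-.005,.005):
            pts.append([x,y,zt-.0113]);pts.append([x,y,zt-.0113+.045])
    for i,(u,v) in enumerate(proj(s,pose(np.array(pts),q))): cv2.circle(im,(int(k*(u+.5)),int(k*(v+.5))),2,(0,0,255) if i<6 else (0,255,0),-1)
    out.append(im[c[1]*k:(c[1]+45)*k,c[0]*k:(c[0]+40)*k+350][:, :380])
cv2.imwrite('pics/cmp.png',np.hstack(out))
E
```

```text
(no output)
```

View pics/cmp.png

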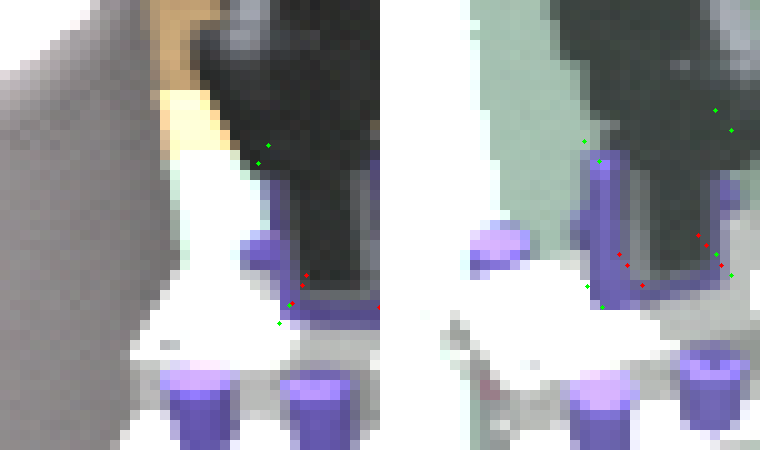

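```bash
python3 - <<'E'
from rel import *
d=pickle.load(open('g3.pkl','rb'));t=d['top'];s=d['scene']
yaw=np.radians(101.16);M=[.555,-.029,yaw]
g=lambda p:cv2.cvtColor(p['image'],cv2.COLOR_RGB2GRAY).astype(float)
for p,nm in((s,'s'),(t,'t')):
    G=g(p)
    lats=np.arange(-.06,.0601,.002)
    for z in ((.14,) ):
        prof=[]
        for l in lats:
            P=np.array([[x,l,z] for x in np.linspace(.03,.13,120)]); uv=proj(p,pose(P,M)); prof.append(map_coordinates(G,[uv[:,1],uv[:,0]],order=1).mean())
        print(nm,z,[(int(round(l*1000)),int(v)) for l,v in zip(lats,prof)])
# along-axis profile near tip
    xs=np.arange(-.012,.013,.001); print('axis',[(int(round(x*1000)),int(map_coordinates(G,proj(p,pose(np.array([[x,l,.14] for l in np.linspace(-.004,.004,9)]),M))[:,::-1].T,order=1).mean())) for x in xs])
E
```

```text
s 0.14 [(-60, 173), (-58, 172), (-56, 170), (-54, 168), (-52, 165), (-50, 160), (-48, 146), (-46, 125), (-44, 104), (-42, 95), (-40, 93), (-38, 94), (-36, 94), (-34, 94), (-32, 96), (-30, 100), (-28, 107), (-26, 117), (-24, 132), (-22, 155), (-20, 185), (-18, 206), (-16, 214), (-14, 215), (-12, 216), (-10, 216), (-8, 216), (-6, 216), (-4, 216), (-2, 216), (0, 216), (2, 215), (4, 215), (6, 215), (8, 215), (10, 214), (12, 211), (14, 205), (16, 196), (18, 190), (20, 187), (22, 187), (24, 187), (26, 186), (28, 186), (30, 186), (32, 186), (34, 186), (36, 186), (38, 186), (40, 186), (42, 185), (44, 185), (46, 185), (48, 185), (50, 185), (52, 185), (54, 185), (56, 185), (58, 184), (60, 184)]
axis [(-12, 191), (-11, 185), (-10, 181), (-9, 179), (-8, 178), (-7, 176), (-6, 173), (-5, 169), (-4, 165), (-3, 164), (-2, 167), (-1, 174), (0, 183), (1, 193), (2, 199), (3, 203), (4, 204), (5, 204), (6, 204), (7, 204), (8, 204), (9, 204), (10, 204), (11, 204), (12, 204)]
t 0.14 [(-60, 131), (-58, 130), (-56, 130), (-54, 130), (-52, 130), (-50, 130), (-48, 130), (-46, 130), (-44, 130), (-42, 130), (-40, 130), (-38, 130), (-36, 130), (-34, 130), (-32, 129), (-30, 128), (-28, 131), (-26, 141), (-24, 151), (-22, 156), (-20, 157), (-18, 157), (-16, 157), (-14, 157), (-12, 156), (-10, 156), (-8, 156), (-6, 156), (-4, 156), (-2, 156), (0, 156), (2, 157), (4, 156), (6, 156), (8, 156), (10, 157), (12, 157), (14, 155), (16, 150), (18, 141), (20, 134), (22, 124), (24, 110), (26, 100), (28, 97), (30, 97), (32, 97), (34, 98), (36, 97), (38, 97), (40, 97), (42, 97), (44, 97), (46, 96), (48, 93), (50, 86), (52, 78), (54, 80), (56, 95), (58, 113), (60, 123)]
axis [(-12, 77), (-11, 74), (-10, 76), (-9, 79), (-8, 83), (-7, 87), (-6, 92), (-5, 98), (-4, 102), (-3, 106), (-2, 110), (-1, 116), (0, 124), (1, 133), (2, 143), (3, 150), (4, 154), (5, 156), (6, 158), (7, 157), (8, 157), (9, 157), (10, 157), (11, 157), (12, 157)]
```

```bash
python3 - <<'E'
from rel import *
d=pickle.load(open('g3.pkl','rb'));t=d['top'];s=d['scene']; p0s,p0t=pickle.load(open('p0.pkl','rb'))
yaw=np.radians(101.16);M=[.555,-.029,yaw]
g=lambda p:cv2.cvtColor(p['image'],cv2.COLOR_RGB2GRAY).astype(float)
def edges(p,x0,x1,l0,l1,z):
    G=g(p); l=np.arange(l0,l1,.0005)
    pr=np.array([map_coordinates(G,proj(p,pose(np.array([[x,a,z] for x in np.linspace(x0,x1,60)]),M))[:,::-1].T,order=1).mean() for a in l])
    gr=np.gradient(pr); pk=[i for i in range(1,len(l)-1) if abs(gr[i])>abs(gr[i-1]) and abs(gr[i])>=abs(gr[i+1]) and abs(gr[i])>1.0]
    return [(round(l[i]*1000,1),round(gr[i],1)) for i in pk]
for nm,p in(('t',t),('t0',p0t)):
    for a in np.arange(.03,.18,.025):
        print(nm,round(a,3),'z14',edges(p,a,a+.025,-.035,.04,.14),'base z8',edges(p,a,a+.025,-.06,-.03,.008),edges(p,a,a+.025,.03,.06,.008))
for nm,p in(('s',s),('s0',p0s)):
    for a in np.arange(.03,.18,.025):
        print(nm,round(a,3),'z14',edges(p,a,a+.025,-.04,.03,.14),'base',edges(p,a,a+.025,-.06,-.03,.008),edges(p,a,a+.025,.03,.06,.008))
E
```

```text
t 0.03 z14 [(np.float64(-25.5), np.float64(3.2)), (np.float64(16.0), np.float64(-1.5)), (np.float64(18.0), np.float64(-1.7)), (np.float64(24.0), np.float64(-5.2))] base z8 [(np.float64(-43.5), np.float64(2.8))] [(np.float64(44.0), np.float64(-2.3)), (np.float64(50.5), np.float64(4.3))]
t 0.055 z14 [(np.float64(-25.5), np.float64(3.3)), (np.float64(18.5), np.float64(-5.7))] base z8 [(np.float64(-43.5), np.float64(2.9))] [(np.float64(44.5), np.float64(-2.2)), (np.float64(51.0), np.float64(4.3))]
t 0.08 z14 [(np.float64(-25.5), np.float64(2.5)), (np.float64(16.0), np.float64(-1.4)), (np.float64(23.0), np.float64(-5.2))] base z8 [(np.float64(-43.0), np.float64(2.3))] [(np.float64(44.5), np.float64(-1.9)), (np.float64(51.0), np.float64(4.3))]
t 0.105 z14 [(np.float64(-25.5), np.float64(2.3)), (np.float64(16.0), np.float64(-1.3)), (np.float64(23.5), np.float64(-4.5))] base z8 [(np.float64(-45.5), np.float64(1.8)), (np.float64(-43.5), np.float64(1.8))] [(np.float64(43.5), np.float64(-2.1)), (np.float64(51.5), np.float64(4.4))]
t 0.13 z14 [(np.float64(-26.5), np.float64(2.5)), (np.float64(15
[... 4362 characters left out ...]
5 z14 [(np.float64(-21.5), np.float64(7.5)), (np.float64(15.0), np.float64(-1.8))] base [(np.float64(-56.0), np.float64(-6.7)), (np.float64(-49.0), np.float64(7.5))] [(np.float64(41.5), np.float64(4.5)), (np.float64(56.0), np.float64(-1.5)), (np.float64(58.5), np.float64(-1.4))]
s0 0.13 z14 [(np.float64(-21.5), np.float64(7.6)), (np.float64(15.0), np.float64(-1.8))] base [(np.float64(-56.5), np.float64(-6.5)), (np.float64(-49.0), np.float64(7.5))] [(np.float64(41.5), np.float64(4.5))]
s0 0.155 z14 [(np.float64(-22.0), np.float64(8.1)), (np.float64(14.5), np.float64(-2.0))] base [(np.float64(-56.5), np.float64(-6.4)), (np.float64(-49.0), np.float64(7.4))] [(np.float64(41.0), np.float64(4.2))]
```

step_arm(
  dr=[
    [0,0,0],
    [0,0,0],
    [0,0,0],
    [0,0,0],
    [0,0,0],
    [0,0,0],
    [0,0,0],
    [0,0,0],
  ],
  xyz=[
    [0.03,0.04,0],
    [0.1,0.07,0],
    [0.2,0.07,0],
    [0.3,0.07,0],
    [0.35,0.07,0],
    [0.4,0.07,0],
    [0.43,0.07,0],
    [0.45,0.07,0],
  ],
  gripper=[0,0,0,0,0,0,0,0],
)

```text
time: 7.0
ee_pos: [0.5664, -0.0744, 0.1593]
tcp_rot: [-180.0, 0.0, 101.2]
wrist_force: [1.4, 0.1, -3.2]
opening: 0.0097
```

```bash
cat > st.py <<'E'
from look import *
np.set_printoptions(precision=4,suppress=True)
def st():
    o=bot.get_obs(); u=np.array([-.1936,.981]);w=np.array([-.981,-.1936]); d=o['ee_pos'][:2]-np.array([.555,-.029])
    f=o['wrist_force']; 
    print('t',round(o['time'],2),'ee',o['ee_pos'],'rot',o['tcp_rot'],'along mm',round(d@u*1000,2),'lat',round(d@w*1000,2),'F along/lat/z',np.round([f[:2]@u,f[:2]@w,f[2]],2),'T',o['torque'],'open',round(o['opening'],4))
E
python3 -c "
from st import *
look('g4',{'scene':(270,150,130,100,6),'top':(300,165,100,75,7)});st()"
```

```text
t 7.1 ee [ 0.5664 -0.0744  0.1593] rot [-179.9982   -0.0003  101.1744] along mm -46.74 lat -2.36 F along/lat/z [-0.39  0.17 -3.34] T [-0.0062  0.0196 -0.0075] open 0.0101
```

View pics/g4_scene.png

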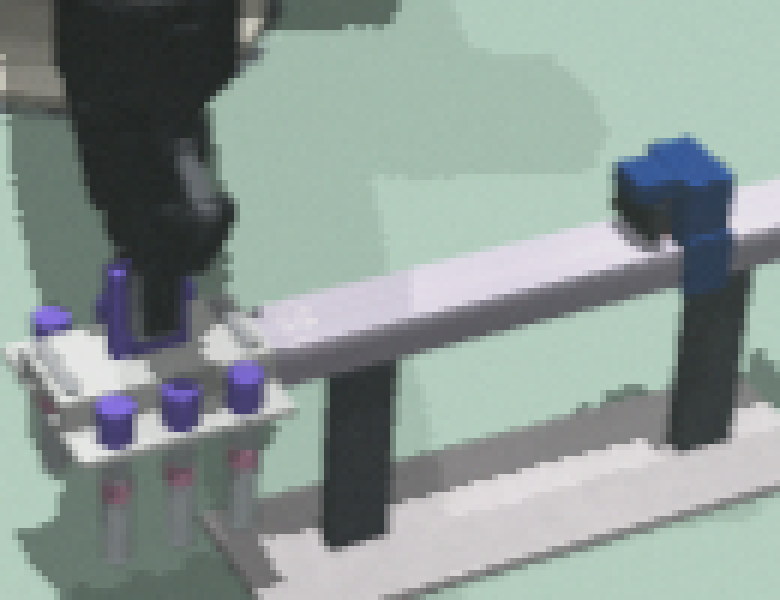

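View pics/g4_top.png

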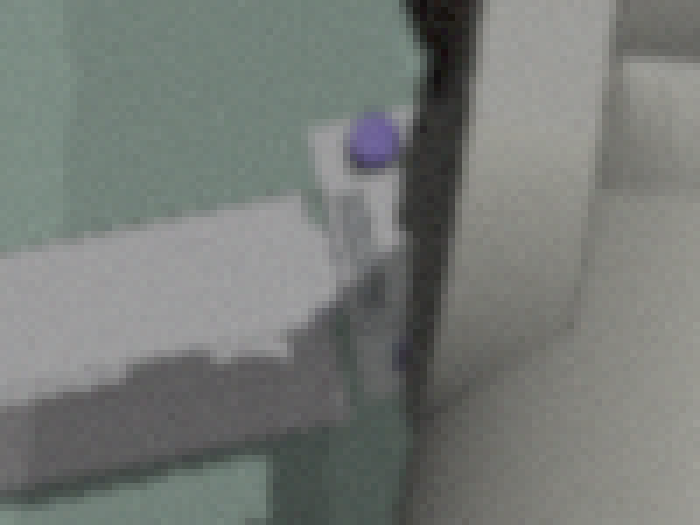

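step_arm(
  dr=[
    [0,0,0],
    [0,0,0],
    [0,0,0],
    [0,0,0],
    [0,0,0],
    [0,0,0],
    [0,0,0],
    [0,0,0],
  ],
  xyz=[
    [0.03,0,0],
    [0.06,0,0],
    [0.09,0,0],
    [0.12,0,0],
    [0.15,0,0],
    [0.18,0,0],
    [0.2,0,0],
    [0.2,0,0],
  ],
  gripper=[0,0,0,0,0,0,0,0],
)

```text
time: 7.9
ee_pos: [0.5648, -0.0665, 0.1593]
tcp_rot: [180.0, 0.0, 101.2]
wrist_force: [-1.1, 0.6, -2.2]
opening: 0.0093
```

```bash
python3 -c "
from st import *
st()"
```

```text
t 7.9 ee [ 0.5648 -0.0665  0.1593] rot [179.9998   0.0003 101.1819] along mm -38.69 lat -2.39 F along/lat/z [ 0.8   0.98 -2.18] T [ 0.0167 -0.0102 -0.0367] open 0.0093
```

step_arm(
  dr=[
    [0,0,0],
    [0,0,0],
    [0,0,0],
    [0,0,0],
    [0,0,0],
    [0,0,0],
    [0,0,0],
    [0,0,0],
  ],
  xyz=[
    [0.03,0,0],
    [0.06,0,0],
    [0.09,0,0],
    [0.12,0,0],
    [0.15,0,0],
    [0.18,0,0],
    [0.2,0,0],
    [0.2,0,0],
  ],
  gripper=[0,0,0,0,0,0,0,0],
)

```text
time: 8.7
ee_pos: [0.5632, -0.0586, 0.1593]
tcp_rot: [-180.0, -0.0, 101.2]
wrist_force: [-0.9, -0.2, -3.2]
opening: 0.0094
```

```bash
python3 -c "
from st import *
look('g5',{'scene':(270,150,130,100,6)});st()"
```

```text
t 8.75 ee [ 0.5632 -0.0587  0.1592] rot [-179.9876   -0.0091  101.1778] along mm -30.69 lat -2.3 F along/lat/z [ 0.45  1.46 -2.94] T [0.0288 0.1734 0.0515] open 0.0092
```

View pics/g5_scene.png

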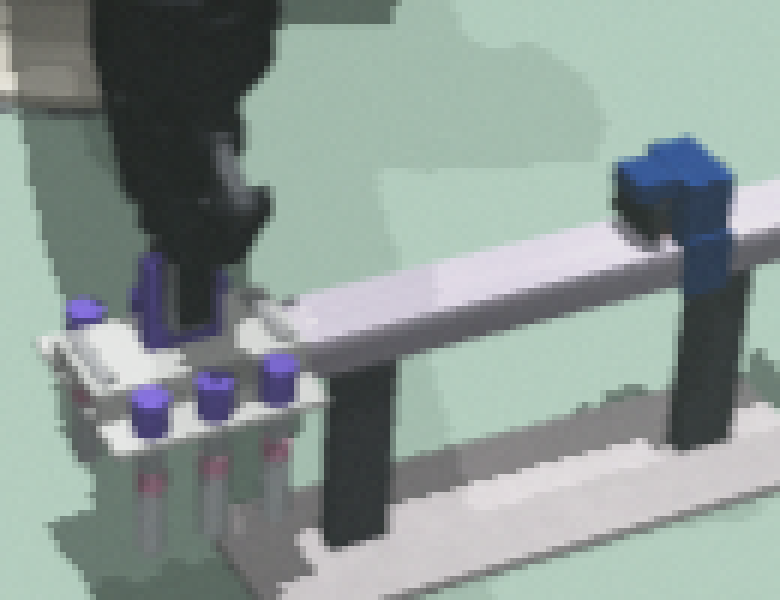

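step_arm(
  dr=[
    [0,0,0],
    [0,0,0],
    [0,0,0],
    [0,0,0],
    [0,0,0],
    [0,0,0],
    [0,0,0],
    [0,0,0],
  ],
  xyz=[
    [0,-0.01,0],
    [0,-0.02,0],
    [0.02,-0.02,0],
    [0.04,-0.02,0],
    [0.06,-0.02,0],
    [0.08,-0.02,0],
    [0.1,-0.02,0],
    [0.1,-0.02,0],
  ],
  gripper=[0,0,0,0,0,0,0,0],
)

```text
time: 9.55
ee_pos: [0.5617, -0.0549, 0.1593]
tcp_rot: [-180.0, -0.0, 101.2]
wrist_force: [0.1, 0.4, -2.9]
opening: 0.0091
```

```bash
python3 -c "
from st import *
st()"
```

```text
t 9.55 ee [ 0.5617 -0.0549  0.1593] rot [-179.9991   -0.0031  101.1781] along mm -26.69 lat -1.58 F along/lat/z [ 0.37 -0.17 -2.85] T [-0.0023 -0.0109  0.0222] open 0.0091
```

step_arm(
  dr=[
    [0,0,0],
    [0,0,0],
    [0,0,0],
    [0,0,0],
    [0,0,0],
    [0,0,0],
    [0,0,0],
    [0,0,0],
  ],
  xyz=[
    [0.04,0,0],
    [0.08,0,0],
    [0.13,0,0],
    [0.18,0,0],
    [0.23,0,0],
    [0.27,0,0],
    [0.3,0,0],
    [0.3,0,0],
  ],
  gripper=[0,0,0,0,0,0,0,0],
)

```text
time: 10.35
ee_pos: [0.5594, -0.0431, 0.1593]
tcp_rot: [180.0, 0.0, 101.2]
wrist_force: [1.2, -0.5, -2.8]
opening: 0.0095
```

```bash
python3 -c "
from st import *
look('g6',{'scene':(270,150,130,100,6)});st()"
```

```text
t 10.4 ee [ 0.5594 -0.0432  0.1593] rot [-180.        0.      101.1765] along mm -14.75 lat -1.58 F along/lat/z [ 0.64  0.44 -2.65] T [ 0.0045 -0.0706 -0.0024] open 0.0094
```

View pics/g6_scene.png

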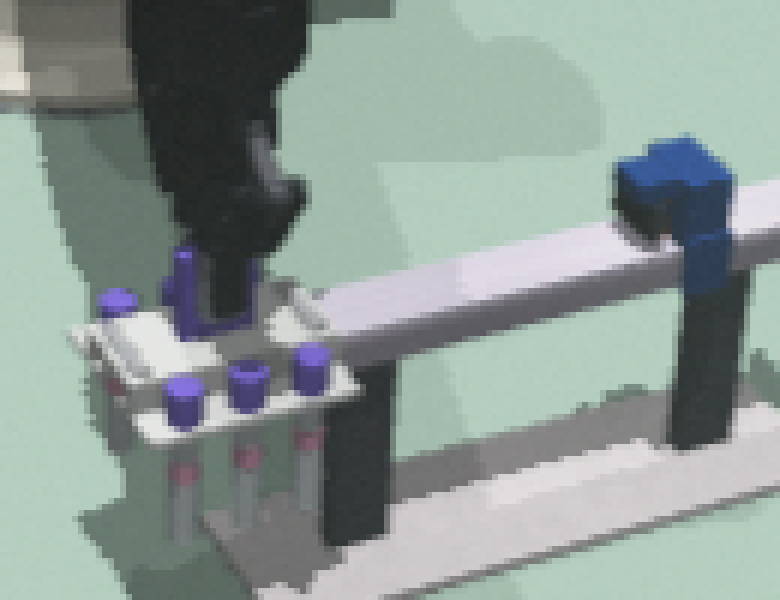

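step_arm(
  dr=[
    [0,0,0],
    [0,0,0],
    [0,0,0],
    [0,0,0],
    [0,0,0],
    [0,0,0],
    [0,0,0],
    [0,0,0],
  ],
  xyz=[
    [0.05,0,0],
    [0.13,0,0],
    [0.22,0,0],
    [0.31,0,0],
    [0.4,0,0],
    [0.47,0,0],
    [0.5,0,0],
    [0.5,0,0],
  ],
  gripper=[0,0,0,0,0,0,0,0],
)

```text
time: 11.2
ee_pos: [0.5555, -0.0234, 0.1593]
tcp_rot: [180.0, 0.0, 101.2]
wrist_force: [-0.5, -0.2, -2.4]
opening: 0.0095
```

```bash
python3 -c "
from st import *
st()"
```

```text
t 11.2 ee [ 0.5555 -0.0234  0.1593] rot [179.9999   0.0006 101.1898] along mm 5.39 lat -1.57 F along/lat/z [-0.1  0.5 -2.4] T [-0.0373 -0.0221  0.0134] open 0.0095
```

step_arm(
  dr=[
    [0,0,0],
    [0,0,0],
    [0,0,0],
    [0,0,0],
    [0,0,0],
    [0,0,0],
    [0,0,0],
    [0,0,0],
  ],
  xyz=[
    [0.06,0,0],
    [0.17,0,0],
    [0.3,0,0],
    [0.43,0,0],
    [0.56,0,0],
    [0.68,0,0],
    [0.75,0,0],
    [0.75,0,0],
  ],
  gripper=[0,0,0,0,0,0,0,0],
)

```text
time: 12.0
ee_pos: [0.5497, 0.0063, 0.1593]
tcp_rot: [180.0, -0.0, 101.2]
wrist_force: [-0.7, 0.1, -2.5]
opening: 0.0096
```

```bash
python3 -c "
from st import *
st()"
```

```text
t 12.0 ee [0.5497 0.0063 0.1593] rot [179.9961  -0.002  101.2008] along mm 35.62 lat -1.59 F along/lat/z [ 0.26  0.68 -2.54] T [-0.0434  0.0146 -0.0549] open 0.0096
```

step_arm(
  dr=[
    [0,0,0],
    [0,0,0],
    [0,0,0],
    [0,0,0],
    [0,0,0],
    [0,0,0],
    [0,0,0],
    [0,0,0],
  ],
  xyz=[
    [0.06,0,0],
    [0.17,0,0],
    [0.3,0,0],
    [0.43,0,0],
    [0.56,0,0],
    [0.68,0,0],
    [0.75,0,0],
    [0.75,0,0],
  ],
  gripper=[0,0,0,0,0,0,0,0],
)

```text
time: 12.8
ee_pos: [0.5438, 0.0357, 0.1593]
tcp_rot: [180.0, -0.0, 101.2]
wrist_force: [0.0, -1.1, -2.1]
opening: 0.0095
```

```bash
python3 -c "
from st import *
st()"
```

```text
t 12.8 ee [0.5438 0.0357 0.1593] rot [179.9993  -0.0035 101.2041] along mm 65.63 lat -1.56 F along/lat/z [-1.07  0.19 -2.09] T [0.0444 0.0051 0.0078] open 0.0095
```

step_arm(
  dr=[
    [0,0,0],
    [0,0,0],
    [0,0,0],
    [0,0,0],
    [0,0,0],
    [0,0,0],
    [0,0,0],
    [0,0,0],
  ],
  xyz=[
    [0.06,0,0],
    [0.17,0,0],
    [0.3,0,0.01],
    [0.43,0,0.02],
    [0.56,0,0.03],
    [0.68,0,0.04],
    [0.75,0,0.04],
    [0.75,0,0.04],
  ],
  gripper=[0,0,0,0,0,0,0,0],
)

```text
time: 13.6
ee_pos: [0.538, 0.0651, 0.1577]
tcp_rot: [180.0, -0.0, 101.2]
wrist_force: [-0.1, -0.4, -1.9]
opening: 0.0091
```

```bash
python3 -c "
from st import *
look('g7',{'scene':(290,120,130,110,6),'top':(215,160,110,80,7)});st()"
```

```text
t 13.7 ee [0.5381 0.0647 0.1577] rot [179.9976   0.004  101.1827] along mm 95.21 lat -1.57 F along/lat/z [-0.42  0.17 -4.04] T [-0.0055  0.0188  0.0176] open 0.0091
```

View pics/g7_scene.png

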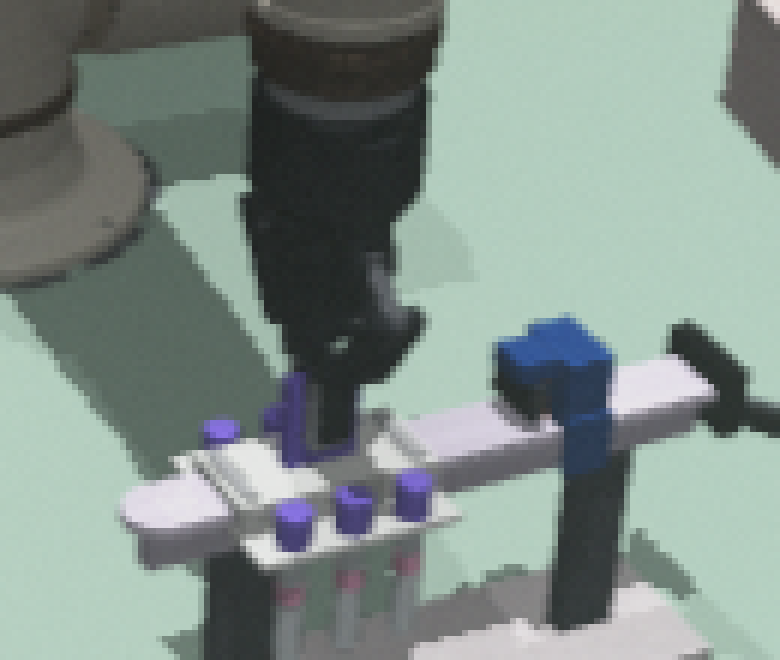

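View pics/g7_top.png

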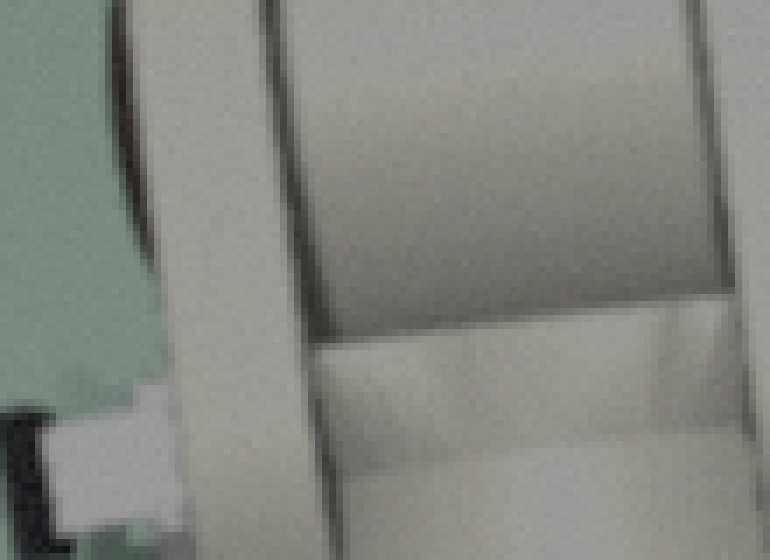

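step_arm(
  dr=[
    [0,0,0],
    [0,0,0],
    [0,0,0],
    [0,0,0],
    [0,0,0],
    [0,0,0],
    [0,0,0],
    [0,0,0],
  ],
  xyz=[
    [0.06,0,0],
    [0.18,0,0],
    [0.33,0,0],
    [0.48,0,0],
    [0.62,0,0],
    [0.72,0,0],
    [0.8,0,0],
    [0.8,0,0.01],
  ],
  gripper=[0,0,0,0,0,0,0,0],
)

```text
time: 14.5
ee_pos: [0.5319, 0.0966, 0.1574]
tcp_rot: [180.0, -0.0, 101.2]
wrist_force: [-0.4, 2.4, 1.4]
opening: 0.0094
```

```bash
python3 -c "
from st import *
look('g8',{'scene':(290,120,130,110,6)});st()"
```

```text
t 14.55 ee [0.5319 0.0964 0.1574] rot [179.9852  -0.012  101.1949] along mm 127.46 lat -1.63 F along/lat/z [-0.01 -0.35 -1.81] T [0.038 0.012 0.007] open 0.0091
```

View pics/g8_scene.png

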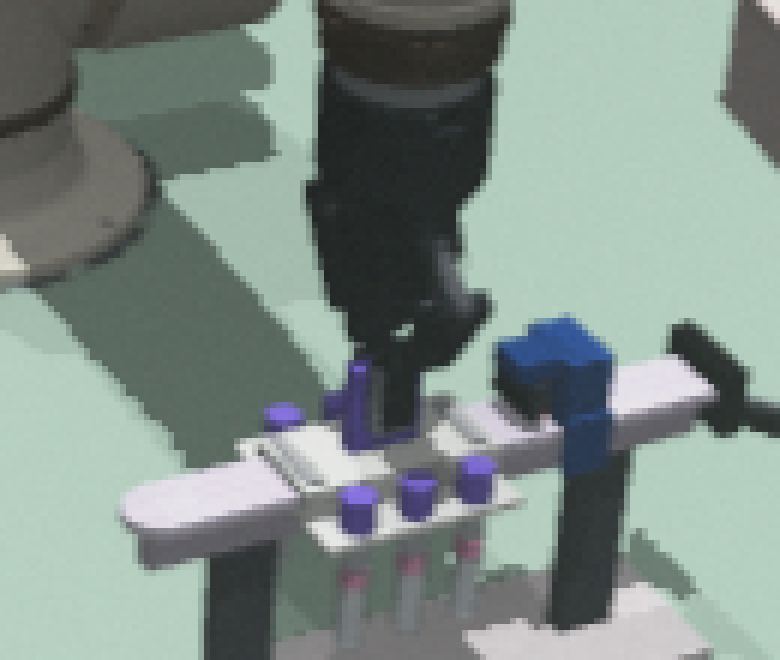

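step_arm(
  dr=[
    [0,0,0],
    [0,0,0],
    [0,0,0],
    [0,0,0],
    [0,0,0],
    [0,0,0],
    [0,0,0],
    [0,0,0],
  ],
  xyz=[
    [0.04,0,0],
    [0.08,0,0],
    [0.12,0,0],
    [0.16,0,0],
    [0.2,0,0],
    [0.24,0,0],
    [0.28,0,0],
    [0.28,0,0],
  ],
  gripper=[0,0,0,0,0,0,0,0],
)

```text
time: 15.35
ee_pos: [0.5297, 0.1073, 0.1574]
tcp_rot: [180.0, -0.0, 101.2]
wrist_force: [-0.3, -0.8, 0.5]
opening: 0.0092
```

```bash
python3 -c "
from st import *
st()"
```

```text
t 15.35 ee [0.5297 0.1073 0.1574] rot [179.9893  -0.0121 101.1864] along mm 138.64 lat -1.6 F along/lat/z [-0.74  0.42  0.52] T [-0.0018  0.0211 -0.0351] open 0.0092
```

step_arm(
  dr=[
    [0,0,0],
    [0,0,0],
    [0,0,0],
    [0,0,0],
    [0,0,0],
    [0,0,0],
    [0,0,0],
    [0,0,0],
  ],
  xyz=[
    [0.02,0,0],
    [0.04,0,0],
    [0.06,0,0],
    [0.08,0,0],
    [0.1,0,0],
    [0.12,0,0],
    [0.13,0,0],
    [0.13,0,0],
  ],
  gripper=[0,0,0,0,0,0,0,0],
)

```text
time: 16.15
ee_pos: [0.5288, 0.1122, 0.1574]
tcp_rot: [180.0, -0.0, 101.2]
wrist_force: [0.9, -2.1, 3.2]
opening: 0.0094
```

```bash
python3 -c "
from st import *
st()"
```

```text
t 16.15 ee [0.5288 0.1122 0.1574] rot [179.9899  -0.0001 101.1733] along mm 143.62 lat -1.6 F along/lat/z [-2.26 -0.52  3.15] T [-0.4394 -0.0337  0.0244] open 0.0094
```

step_arm(
  dr=[
    [0,0,0],
    [0,0,0],
    [0,0,0],
    [0,0,0],
    [0,0,0],
    [0,0,0],
    [0,0,0],
    [0,0,0],
  ],
  xyz=[
    [0.02,0,0],
    [0.04,0,0],
    [0.06,0,0],
    [0.08,0,0],
    [0.1,0,0],
    [0.1,0,0],
    [0.1,0,0],
    [0.1,0,0],
  ],
  gripper=[0,0,0,0,0,0,0,0],
)

```text
time: 16.95
ee_pos: [0.528, 0.1162, 0.1574]
tcp_rot: [180.0, -0.0, 101.2]
wrist_force: [0.8, -2.4, 4.7]
opening: 0.0095
```

```bash
python3 -c "
from st import *
look('g9',{'scene':(300,130,120,90,6)});st()"
```

```text
t 17.0 ee [0.528  0.1162 0.1574] rot [179.9906  -0.0125 101.1749] along mm 147.67 lat -1.59 F along/lat/z [-2.04 -0.36  4.76] T [-0.4078 -0.0208  0.0233] open 0.0096
```

View pics/g9_scene.png

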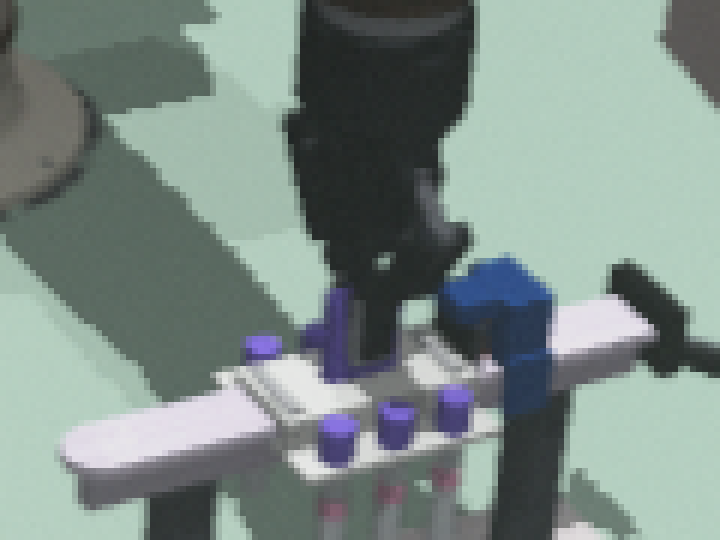

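step_arm(
  dr=[
    [0,0,0],
    [0,0,0],
    [0,0,0],
    [0,0,0],
    [0,0,0],
    [0,0,0],
    [0,0,0],
    [0,0,0],
  ],
  xyz=[
    [0.01,0,0],
    [0.02,0,0],
    [0.03,0,0],
    [0.04,0,0],
    [0.05,0,0],
    [0.06,0,0],
    [0.07,0,0],
    [0.07,0,0],
  ],
  gripper=[0,0,0,0,0,0,0,0],
)

```text
time: 17.8
ee_pos: [0.5275, 0.1188, 0.1574]
tcp_rot: [180.0, 0.0, 101.2]
wrist_force: [1.1, -4.7, 4.5]
opening: 0.0093
```

```bash
python3 -c "
from st import *
st()"
```

```text
t 17.8 ee [0.5275 0.1188 0.1574] rot [179.9904   0.0108 101.1674] along mm 150.31 lat -1.6 F along/lat/z [-4.83 -0.13  4.51] T [-0.7658 -0.1634 -0.0136] open 0.0093
```

step_arm(
  dr=[
    [0,0,0],
    [0,0,0],
    [0,0,0],
    [0,0,0],
    [0,0,0],
    [0,0,0],
    [0,0,0],
    [0,0,0],
  ],
  xyz=[
    [0.01,0,0],
    [0.02,0,0],
    [0.03,0,0],
    [0.04,0,0],
    [0.05,0,0],
    [0.06,0,0],
    [0.06,0,0],
    [0.06,0,0],
  ],
  gripper=[0,0,0,0,0,0,0,0],
  squeeze=60,
)

```text
time: 18.6
ee_pos: [0.527, 0.1209, 0.1574]
tcp_rot: [180.0, 0.0, 101.2]
wrist_force: [1.3, -5.9, 5.5]
opening: 0.0087
```

```bash
python3 -c "
from st import *
look('g10',{'scene':(300,130,120,90,6)});st()"
```

```text
t 18.65 ee [0.5271 0.1209 0.1574] rot [179.9827   0.0355 101.1572] along mm 152.49 lat -1.62 F along/lat/z [-5.71 -0.55  5.04] T [-1.0635 -0.1352  0.0336] open 0.0092
```

View pics/g10_scene.png

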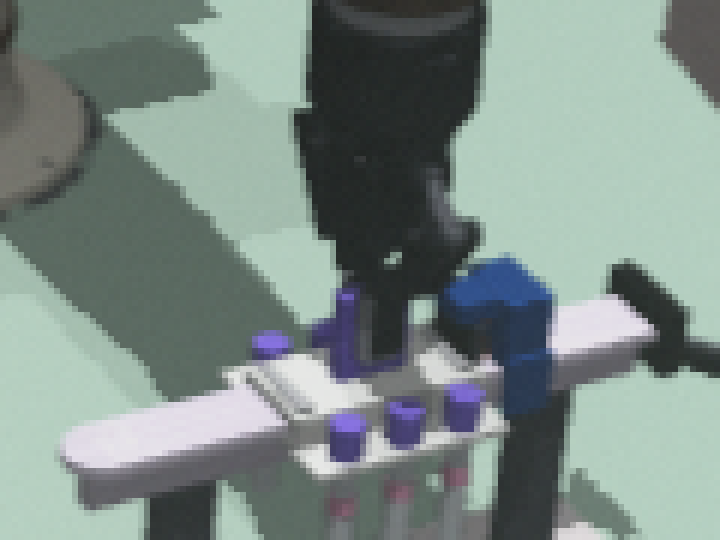

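step_arm(
  dr=[
    [0,0,0],
    [0,0,0],
    [0,0,0],
    [0,0,0],
    [0,0,0],
    [0,0,0],
    [0,0,0],
    [0,0,0],
  ],
  xyz=[
    [0.01,0,0],
    [0.02,0,0],
    [0.03,0,0],
    [0.04,0,0],
    [0.05,0,0],
    [0.05,0,0],
    [0.05,0,0],
    [0.05,0,0],
  ],
  gripper=[0,0,0,0,0,0,0,0],
)

```text
time: 19.45
ee_pos: [0.5268, 0.1221, 0.1575]
tcp_rot: [180.0, 0.1, 101.1]
wrist_force: [1.2, -11.0, 6.2]
opening: 0.0094
```

```bash
python3 -c "
from st import *
st()"
```

```text
t 19.45 ee [0.5268 0.1221 0.1575] rot [179.9847   0.1224 101.122 ] along mm 153.72 lat -1.59 F along/lat/z [-11.04   0.98   6.23] T [-1.884  -0.2631  0.0217] open 0.0094
```

step_arm(
  dr=[
    [0,0,0],
    [0,0,0],
    [0,0,0],
    [0,0,0],
    [0,0,0],
    [0,0,0],
    [0,0,0],
    [0,0,0],
  ],
  xyz=[
    [0,0,-0.005],
    [0,0,-0.01],
    [0,0,-0.01],
    [0,0,-0.01],
    [0,0,-0.01],
    [0,0,-0.01],
    [0,0,-0.01],
    [0,0,-0.01],
  ],
  gripper=[0,0,0,0,0,0,0,0],
)

```text
time: 20.25
ee_pos: [0.5267, 0.1224, 0.1575]
tcp_rot: [-180.0, 0.1, 101.1]
wrist_force: [1.7, -8.6, 3.7]
opening: 0.0091
```

```bash
python3 -c "
from st import *
look('g11',{'scene':(340,150,75,60,10),'top':(200,160,110,80,7)});st()"
```

```text
t 20.35 ee [0.5267 0.1223 0.1575] rot [-179.9885    0.0975  101.1308] along mm 153.94 lat -1.55 F along/lat/z [-8.7  -0.18  2.82] T [-1.6111 -0.4589  0.01  ] open 0.0093
```

View pics/g11_scene.png

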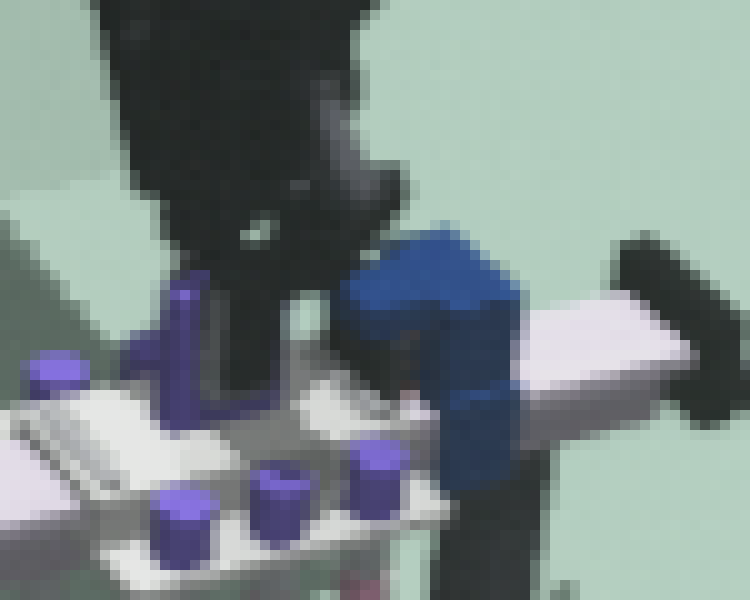

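View pics/g11_top.png

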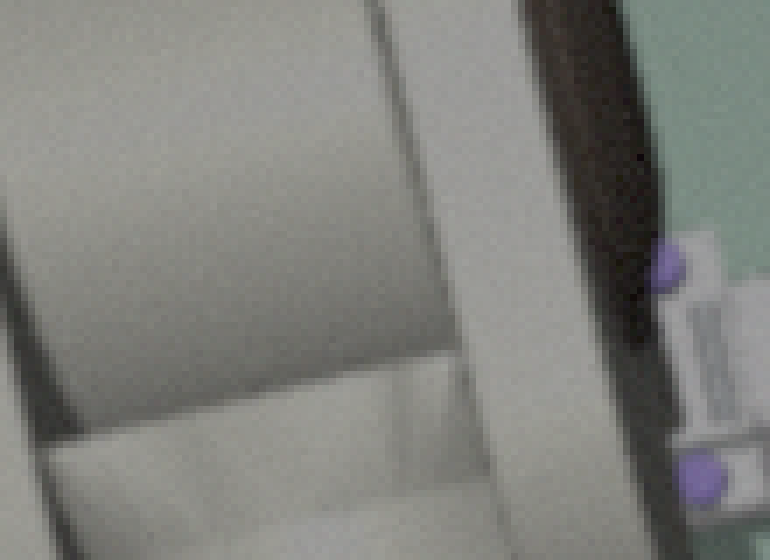

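step_arm(
  dr=[
    [0,0,0],
    [0,0,0],
    [0,0,0],
    [0,0,0],
    [0,0,0],
    [0,0,0],
    [0,0,0],
    [0,0,0],
  ],
  xyz=[
    [0.01,0,-0.005],
    [0.02,0,-0.005],
    [0.03,0,-0.005],
    [0.04,0,-0.005],
    [0.04,0,-0.005],
    [0.04,0,-0.005],
    [0.04,0,-0.005],
    [0.04,0,-0.005],
  ],
  gripper=[0,0,0,0,0,0,0,0],
)

```text
time: 21.15
ee_pos: [0.5263, 0.1242, 0.1575]
tcp_rot: [-180.0, 0.1, 101.1]
wrist_force: [2.3, -6.7, 1.9]
opening: 0.0087
```

```bash
python3 -c "
from st import *
st()"
```

```text
t 21.15 ee [0.5263 0.1242 0.1575] rot [-179.9729    0.0697  101.1409] along mm 155.8 lat -1.51 F along/lat/z [-6.98 -0.96  1.9 ] T [-1.3383 -0.4712 -0.0624] open 0.0087
```

step_arm(
  dr=[
    [0,0,0],
    [0,0,0],
    [0,0,0],
    [0,0,0],
    [0,0,0],
    [0,0,0],
    [0,0,0],
    [0,0,0],
  ],
  xyz=[
    [0.01,0,0],
    [0.02,0,0],
    [0.03,0,0],
    [0.04,0,0],
    [0.04,0,0],
    [0.04,0,0],
    [0.04,0,0],
    [0.04,0,0],
  ],
  gripper=[0,0,0,0,0,0,0,0],
)

```text
time: 21.95
ee_pos: [0.526, 0.1259, 0.1575]
tcp_rot: [-180.0, 0.1, 101.1]
wrist_force: [2.7, -6.7, 2.2]
opening: 0.0095
```

```bash
python3 -c "
from st import *
st()"
```

```text
t 21.95 ee [0.526  0.1259 0.1575] rot [-179.9758    0.0555  101.1456] along mm 157.54 lat -1.52 F along/lat/z [-7.07 -1.37  2.18] T [-1.2064 -0.4511 -0.0015] open 0.0095
```

step_arm(
  dr=[
    [0,0,0],
    [0,0,0],
    [0,0,0],
    [0,0,0],
    [0,0,0],
    [0,0,0],
    [0,0,0],
    [0,0,0],
  ],
  xyz=[
    [0.01,0.01,0],
    [0.02,0.01,0],
    [0.03,0.01,0],
    [0.04,0.01,0],
    [0.04,0.01,0],
    [0.04,0.01,0],
    [0.04,0.01,0],
    [0.04,0.01,0],
  ],
  gripper=[0,0,0,0,0,0,0,0],
)

```text
time: 22.75
ee_pos: [0.5257, 0.1276, 0.1574]
tcp_rot: [-179.9, 0.0, 101.2]
wrist_force: [0.3, -5.9, 2.1]
opening: 0.0089
```

```bash
python3 -c "
from st import *
st()"
```

```text
t 22.75 ee [0.5257 0.1276 0.1574] rot [-179.9377    0.0421  101.1579] along mm 159.26 lat -1.61 F along/lat/z [-5.8   0.83  2.13] T [-1.1043 -0.125  -0.0201] open 0.0089
```

step_arm(
  dr=[
    [0,0,0],
    [0,0,0],
    [0,0,0],
    [0,0,0],
    [0,0,0],
    [0,0,0],
    [0,0,0],
    [0,0,0],
  ],
  xyz=[
    [0.01,0,0],
    [0.02,0,0],
    [0.03,0,0],
    [0.03,0,0],
    [0.03,0,0],
    [0.03,0,0],
    [0.03,0,0],
    [0.03,0,0],
  ],
  gripper=[0,0,0,0,0,0,0,0],
)

```text
time: 23.55
ee_pos: [0.5255, 0.1287, 0.1575]
tcp_rot: [-179.9, 0.0, 101.2]
wrist_force: [-0.3, -5.7, 2.8]
opening: 0.0093
```

```bash
python3 -c "
from st import *
look('g12',{'scene':(340,150,75,60,10)});st()"
```

```text
t 23.6 ee [0.5255 0.1287 0.1575] rot [-179.9419    0.043   101.1553] along mm 160.44 lat -1.63 F along/lat/z [-5.6   0.37  2.68] T [-1.0959 -0.0958 -0.013 ] open 0.0094
```

View pics/g12_scene.png

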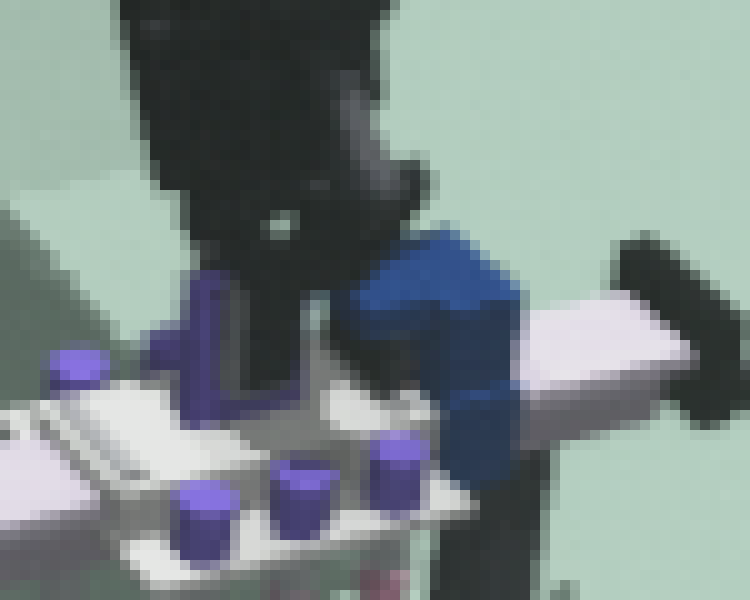

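step_arm(
  dr=[
    [0,0,0],
    [0,0,0],
    [0,0,0],
    [0,0,0],
    [0,0,0],
    [0,0,0],
    [0,0,0],
    [0,0,0],
  ],
  xyz=[
    [0.01,0,0],
    [0.02,0,0],
    [0.03,0,0],
    [0.04,0,0],
    [0.04,0,0],
    [0.04,0,0],
    [0.04,0,0],
    [0.04,0,0],
  ],
  gripper=[0,0,0,0,0,0,0,0],
)

```text
time: 24.4
ee_pos: [0.5252, 0.1304, 0.1574]
tcp_rot: [-179.9, 0.0, 101.2]
wrist_force: [1.1, -4.9, 2.2]
opening: 0.0093
```

```bash
python3 -c "
from st import *
st()"
```

```text
t 24.4 ee [0.5252 0.1304 0.1574] rot [-179.9407    0.0313  101.1602] along mm 162.15 lat -1.63 F along/lat/z [-5.03 -0.13  2.23] T [-1.005  -0.0865 -0.0463] open 0.0093
```

step_arm(
  dr=[
    [0,0,0],
    [0,0,0],
    [0,0,0],
    [0,0,0],
    [0,0,0],
    [0,0,0],
    [0,0,0],
    [0,0,0],
  ],
  xyz=[
    [0.01,0,0],
    [0.02,0,0],
    [0.03,0,0],
    [0.04,0,0],
    [0.04,0,0],
    [0.04,0,0],
    [0.04,0,0],
    [0.04,0,0],
  ],
  gripper=[0,0,0,0,0,0,0,0],
)

```text
time: 25.2
ee_pos: [0.5249, 0.1321, 0.1574]
tcp_rot: [-179.9, 0.0, 101.2]
wrist_force: [0.0, -4.9, 2.2]
opening: 0.0092
```

```bash
python3 -c "
from st import *
look('g13',{'scene':(340,150,75,60,10)});st()"
```

```text
t 25.25 ee [0.5249 0.132  0.1574] rot [-179.9413    0.0231  101.1656] along mm 163.82 lat -1.63 F along/lat/z [-4.68  0.84  2.92] T [-0.9672 -0.0371 -0.0065] open 0.0092
```

View pics/g13_scene.png

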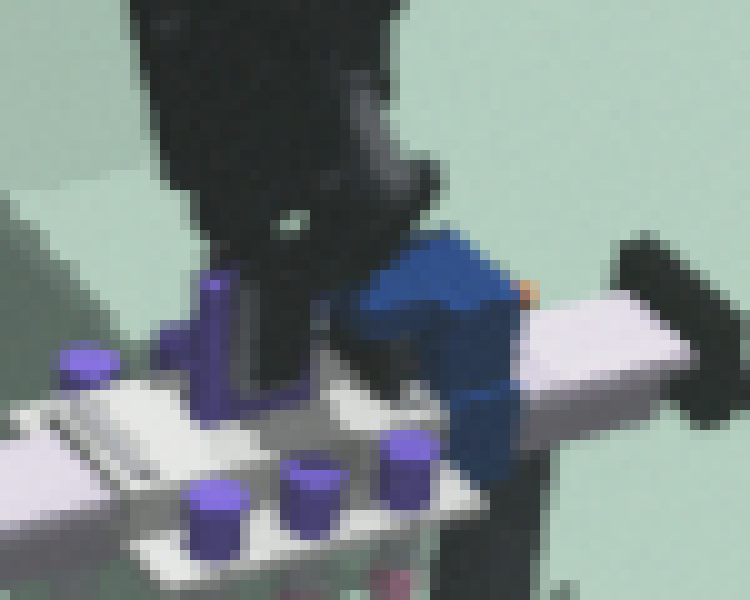

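step_arm(
  dr=[
    [0,0,0],
    [0,0,0],
    [0,0,0],
    [0,0,0],
    [0,0,0],
    [0,0,0],
    [0,0,0],
    [0,0,0],
  ],
  xyz=[
    [0.01,0,0],
    [0.02,0,0],
    [0.03,0,0],
    [0.03,0,0],
    [0.03,0,0],
    [0.03,0,0],
    [0.03,0,0],
    [0.03,0,0],
  ],
  gripper=[0,0,0,0,0,0,0,0],
)

```text
time: 26.05
ee_pos: [0.5247, 0.1328, 0.1575]
tcp_rot: [-179.9, 0.1, 101.1]
wrist_force: [0.8, -6.7, 2.1]
opening: 0.0092
```

```bash
python3 -c "
from st import *
look('g14',{'scene':(340,150,75,60,10)});st()"
```

```text
t 26.1 ee [0.5247 0.1328 0.1575] rot [-179.9449    0.0759  101.1446] along mm 164.57 lat -1.63 F along/lat/z [-7.91  1.09  2.89] T [-1.5125 -0.1561  0.0056] open 0.0092
```

View pics/g14_scene.png

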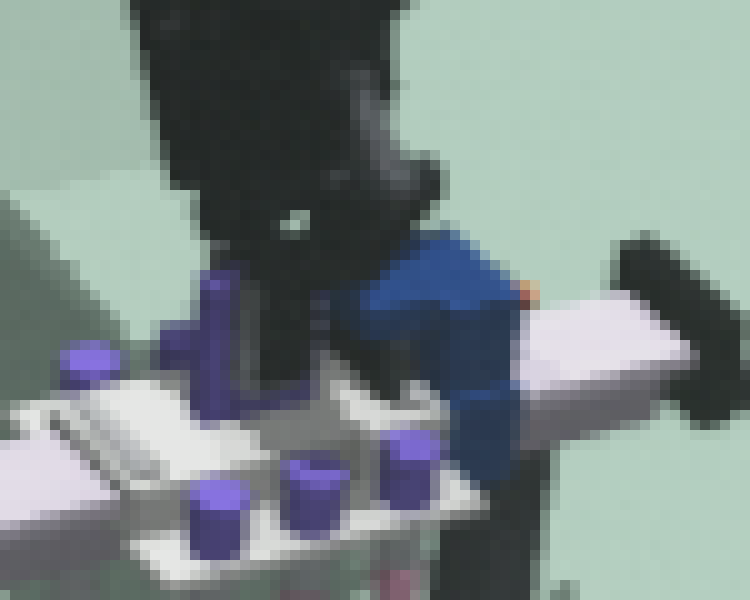

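step_arm(
  dr=[
    [0,0,0],
    [0,0,0],
    [0,0,0],
    [0,0,0],
    [0,0,0],
    [0,0,0],
    [0,0,0],
    [0,0,0],
  ],
  xyz=[
    [0.01,0,0],
    [0.02,0,0],
    [0.02,0,0],
    [0.02,0,0],
    [0.02,0,0],
    [0.02,0,0],
    [0.02,0,0],
    [0.02,0,0],
  ],
  gripper=[0,0,0,0,0,0,0,0],
)

```text
time: 26.9
ee_pos: [0.5247, 0.1329, 0.1576]
tcp_rot: [-180.0, 0.2, 101.1]
wrist_force: [1.4, -12.1, 3.4]
opening: 0.009
```

```bash
python3 -c "
from st import *
st()"
```

```text
t 26.9 ee [0.5247 0.1329 0.1576] rot [-179.9501    0.1572  101.1116] along mm 164.67 lat -1.61 F along/lat/z [-12.1    0.91   3.39] T [-2.3454 -0.1455 -0.0147] open 0.009
```

step_arm(
  dr=[
    [0,0,0],
    [0,0,0],
    [0,0,0],
    [0,0,0],
    [0,0,0],
    [0,0,0],
    [0,0,0],
    [0,0,0],
  ],
  xyz=[
    [-0.01,0,0],
    [-0.02,0,0],
    [-0.02,0,0],
    [-0.02,0,0],
    [-0.02,0,0],
    [-0.02,0,0],
    [-0.02,0,0],
    [-0.02,0,0],
  ],
  gripper=[0,0,0.1,0.14,0.2,0.3,0.4,0.5],
)

```text
time: 27.7
ee_pos: [0.5249, 0.1337, 0.1578]
tcp_rot: [-180.0, -0.0, 101.2]
wrist_force: [-0.1, -1.0, 0.4]
opening: 0.0428
```

```bash
python3 -c "
from st import *
look('g15',{'scene':(340,150,75,60,10)});st()"
```

```text
t 27.75 ee [0.5249 0.1336 0.1578] rot [-179.9944   -0.0109  101.1822] along mm 165.33 lat -1.92 F along/lat/z [-0.55 -0.26 -0.69] T [ 0.0117  0.0284 -0.035 ] open 0.0427
```

View pics/g15_scene.png

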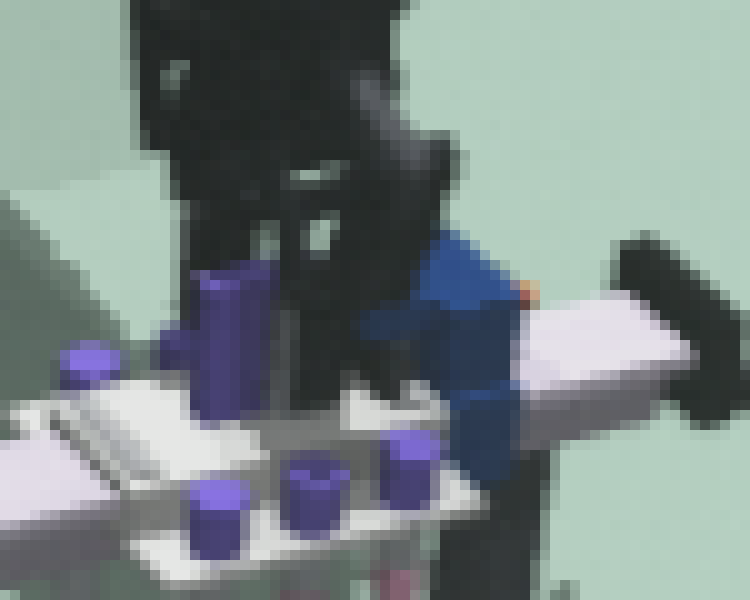

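step_arm(
  dr=[
    [0,0,0],
    [0,0,0],
    [0,0,0],
    [0,0,0],
    [0,0,0],
    [0,0,0],
    [0,0,0],
    [0,0,0],
  ],
  xyz=[
    [0,0,-0.1],
    [0,0,-0.4],
    [0,0,-0.9],
    [0,0,-1.6],
    [0,0,-2.4],
    [0,0,-3.1],
    [0,0,-3.6],
    [0,0,-3.8],
  ],
  gripper=[0.6,0.6,0.6,0.6,0.6,0.6,0.6,0.6],
)

```text
time: 28.55
ee_pos: [0.5253, 0.1335, 0.313]
tcp_rot: [179.8, -0.0, 101.2]
wrist_force: [0.8, -1.2, -0.2]
opening: 0.0513
```

step_arm(
  dr=[
    [0,0,0],
    [0,0,0],
    [0,0,0],
    [0,0,0],
    [0,0,0],
    [0,0,0],
    [0,0,0],
    [0,0,0],
  ],
  xyz=[
    [-0.1,-0.3,0],
    [-0.4,-0.9,0],
    [-0.9,-1.7,0],
    [-1.5,-2.5,0],
    [-2.1,-3.3,0],
    [-2.6,-4.0,0],
    [-2.9,-4.5,0],
    [-3.0,-4.7,0],
  ],
  gripper=[0.6,0.6,0.6,0.6,0.6,0.6,0.6,0.6],
)

```text
time: 29.35
ee_pos: [0.3624, -0.0217, 0.3103]
tcp_rot: [180.0, 0.0, 101.1]
wrist_force: [0.6, 0.2, 0.7]
opening: 0.0514
```

```bash
python3 -c "
from st import *
look('g16',{'scene':(300,150,120,90,6),'top':(200,160,120,90,6)});st()"
```

```text
t 29.45 ee [ 0.3634 -0.0211  0.3102] rot [179.9412   0.0083 101.092 ] along mm 44.9 lat 186.44 F along/lat/z [-0.38 -0.53 -0.65] T [-0.0167 -0.0387  0.0335] open 0.0512
```

View pics/g16_scene.png

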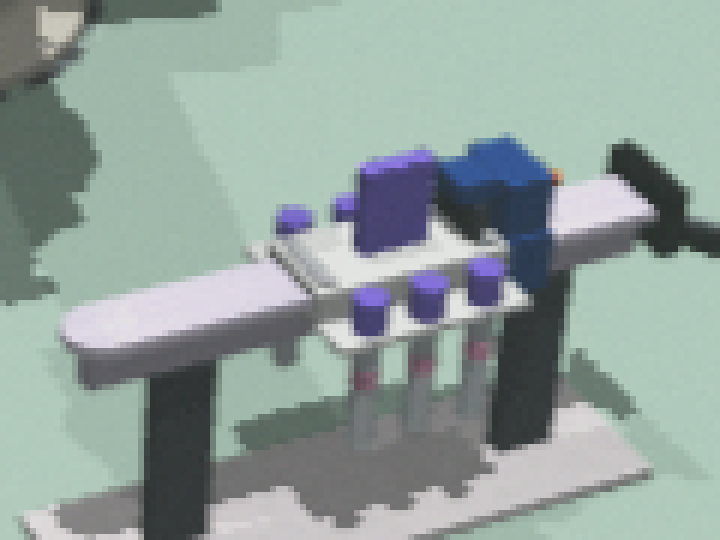

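View pics/g16_top.png

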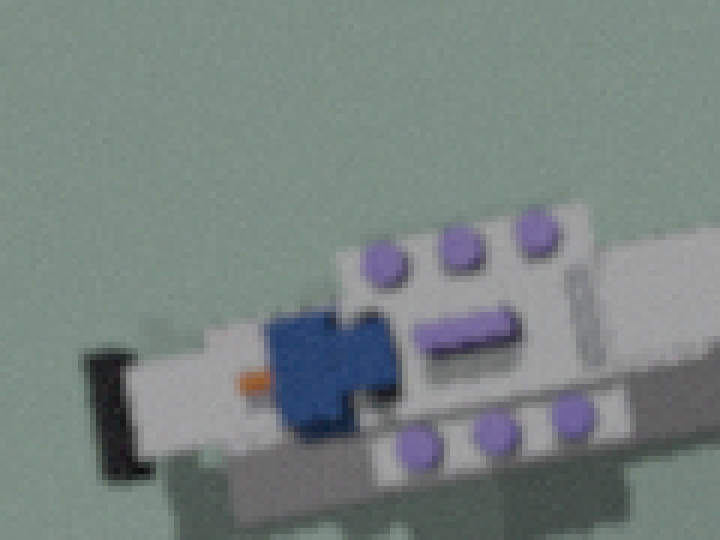

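```bash
python3 - <<'E'
from rel import *
p0s,p0t=pickle.load(open('p0.pkl','rb')); t=pickle.load(open('g16.pkl','rb'))['top']
for p in(p0t,t):
    im=p['image'].astype(float); w=np.clip(im[...,0]-im[...,2]-10,0,None)[210:235,225:255]
    yaw=np.radians(101.16)
    xs=np.arange(.215,.275,.001); 
    prof=[]
    for x in xs:
        P=np.array([[x,l,.155] for l in np.linspace(-.006,.006,13)]); uv=proj(p,pose(P,[.5573,-.029,yaw])); prof.append(map_coordinates(np.clip(im[...,0]-im[...,2],0,None),[uv[:,1],uv[:,0]],order=1).mean())
    prof=np.array(prof); print('sum',w.sum(),[ (round(x*1000),int(v)) for x,v in zip(xs,prof) if v>8])
# hanger along from caps
r,_=purple(t,(250,310,190,240))
c=[x[1:3] for x in r if 25<x[0]<70]; print([x[0] for x in r]); W=np.array([atz(t,a,.1475) for a in c]).mean(0); print(len(c),W,(W[:2]-[.5545,-.029])@[-.1936,.981])
E
```

```text
sum 561.0 [(244, 21), (245, 35), (246, 41), (247, 45), (248, 42), (249, 36), (250, 28), (251, 19), (252, 11)]
sum 1130.0 [(244, 22), (245, 36), (246, 43), (247, 49), (248, 50), (249, 50), (250, 50), (251, 49), (252, 47), (253, 43), (254, 38), (255, 30), (256, 20), (257, 12)]
[np.int32(27), np.int32(28), np.int32(30), np.int32(65), np.int32(34), np.int32(27), np.int32(33)]
7 [0.5234 0.1326 0.1475] 0.1645903593796727
```

```bash
python3 -c "
from st import *
o=look('g17',{'scene':(0,0,640,400,1)})
print(bot.job_done())"
```

```text
the job is handed in; nothing more can be done
None
```

View pics/g17_scene.png

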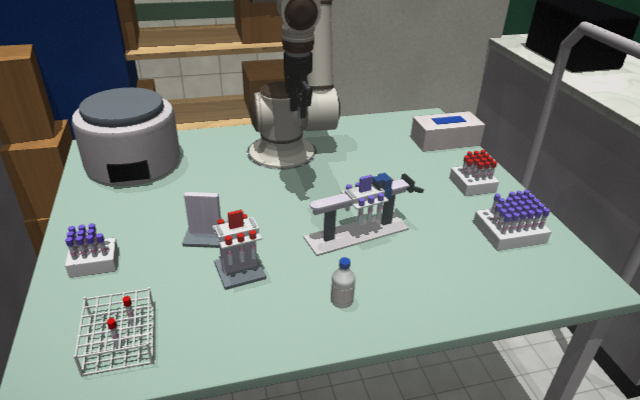

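The purple hanger is threaded on the rail, past the roller catch and home against the blue dock. I let go and handed the job in at about 29.5 s of the 58 s allowed.

**Moves:** I lifted the hanger about 140 mm off its stand and threaded it onto the rail in small steps. Pushing under the roller took about 6 N, with a brief peak of 11 N, which eased after I raised the tool about 0.4 mm. I stopped at about 12 N against the stop face, where 0.8 mm of commanded push gave only 0.1 mm of travel.

**Last checks:**
- **Plunger:** the orange pin at the dock's back came out by about 5 mm in the top picture, which is the plunger's full travel.
- **Hold after release:** the hanger did not spring back. Its caps gave a position of 164.6 mm along the rail, against 164.7 mm when I last pushed it.
- **Arm:** it was about 190 mm to the side, touching nothing.
- **Other items:** the red hanger and bottle look unmoved in the final scene picture, judged by eye. I did not check the marker pen separately, but the arm never went near it.

**Disagreement:** the two cameras differed by about 3 mm, and up to about 8 mm depending on the feature, on where the rail and hanger lay sideways. I started from a corrected estimate. When the first light contact came (1.5 N), I shifted 0.8 mm by feel.

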